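# Build the alternating L-spacer riser and seat the specimen pot

### The job

Build the microscope riser on the dark square base plate: lay the blue L-shaped spacer flat on it with its elbow over the green corner, the yellow one on the blue with its elbow over the opposite corner, and the red one on the yellow with its elbow over the green corner again, each squared up with the plate and with its 96 mm outline centred on it. Then lay the black holder flat, well side up, centred and square on top of the pile, and stand the white-capped pot in the holder's round well, all the way down. Keep the pot upright throughout and do not knock over the little oil bottle.

Things in the scene. Friction and masses are not known exactly. Their poses are not given: they have to be found in the camera images.
- base_plate: dark steel square plate 108 x 108 mm, 8 mm thick, fixed to the table, flat top, with a 34 mm green patch in the corner towards its +x, +y. Origin at the centre of the underside, so the top is 8 mm above it; x and y are parallel to its edges, z up.
- blue_grip (a point): blue plastic L-shaped spacer, 0.11 kg, loose, flat: outline 96 x 96 mm square, legs 36 mm wide, 14 mm thick, equal. Point: half-way up, on the centre line of the leg along its x (grip it across y, 36 mm). From it: leg's free end 42 mm to -x; outer tip of the elbow 54 mm to +x and 18 mm to +y; other leg runs from the elbow to -y; centre of the 96 mm square at (+6, -30) mm. z up.
- yellow_grip (a point): yellow plastic L-shaped spacer, 0.11 kg, loose, flat: outline 96 x 96 mm square, legs 36 mm wide, 14 mm thick, equal. Point: half-way up, on the centre line of the leg along its x (grip it across y, 36 mm). From it: leg's free end 42 mm to -x; outer tip of the elbow 54 mm to +x and 18 mm to +y; other leg runs from the elbow to -y; centre of the 96 mm square at (+6, -30) mm. z up.
- red_grip (a point): red plastic L-shaped spacer, 0.11 kg, loose, flat: outline 96 x 96 mm square, legs 36 mm wide, 14 mm thick, equal. Point: half-way up, on the centre line of the leg along its x (grip it across y, 36 mm). From it: leg's free end 42 mm to -x; outer tip of the elbow 54 mm to +x and 18 mm to +y; other leg runs from the elbow to -y; centre of the 96 mm square at (+6, -30) mm. z up.
- holder_mid (a point): black plastic specimen holder, loose, 0.09 kg: rectangular block 96 mm long (x) x 60 mm wide (y) x 12 mm high, lying flat, with a round well 46 mm in diameter and 8 mm deep in the middle of its top with a white floor 2 mm below this point. The point is its centre, half-way up. z up. Grip it across the 60 mm width.
- pot_mid (a point): specimen pot, loose, 0.05 kg: upright solid cylinder 40 mm in diameter, 35 mm high, amber with a white cap on its upper third. The point is its centre, half-way up; z is its axis.
- oil_mid (a point): small green oil bottle with a black cap, 28 mm in diameter and 52 mm high, loose, a bystander standing among the parts. The point is its centre, half-way up; z is its axis.
There are look-alikes about, which are no part of the job. Of the things that look like the part that bears yellow_grip, the largest one is meant. Leave any purple look-alike of the part that bears pot_mid alone.

How it is judged:
By the outcome, as a careful person would: the job done as asked, in the order asked, and still so for the second after the job is handed in, with the robot touching nothing.
It also fails if it takes over 131 s, if anything falls off the work surface, if the arm or the gripper's body presses on something with over 40 N, if the wrist force passes 120 N, or if a joint passes its speed limit or range.

### The arm

A 6-joint arm with a two-finger parallel gripper is mounted at the origin on the work surface. World frame = base frame: x ahead of the robot, y to its left, z up, the work surface at z = 0. Lengths are in m, angles in rad, forces in N, time in s.
With the tool pointing down it reaches from about 0.2 to 0.875 m from the base axis. Payload 3.4 kg.
Tool frame: the origin (TCP) lies at the very end of the fingers, on their centre line; the grasp point (between the pads) lies 19 mm behind it; z points along the fingers, y is the direction in which the jaws open and shut (so a half turn about z gives the same grasp; the last joint's range is limited). The gripper opens to 94 mm and grips with 3 to 60 N. Pads are 16 mm wide; open, the fingers measure 119 mm over their backs; the gripper's body (75 mm by 177 mm) begins 78 mm behind the grasp point.
Start: joints at [1.002, 0.276, 1.505, -0, 1.361, -0.121], TCP at [0.249, 0.518, 0.205] pointing down, gripper open.
Joint ranges: [-2.89, 2.89], [-0.75, 2.08], [0.22, 2.7], [-1.18, 4.32], [0.11, 2.71], [-2.7, 2.7]. Speed limits (rad/s): [2.57, 2.57, 3.14, 3.14, 3.14, 3.14].

### API

Orientations are given as a unit quaternion [w, x, y, z].
In Python, from plant import monitor, viewer, job, nets gives the robot as it stands.
- The arm moves only by the tool jog_arm, never from a script. Its argument "rows" is a list of rows, each an object of numbers: "gripper": the opening, from 0 (shut) to 1 (fully open); "x", "y", "z": the shift along the world's x, y, z in cm; "wx", "wy", "wz": the turn, a rotation vector about the world's x, y, z in rad. A call has 1 to 10 rows; each row is the pose to reach, as a shift and turn from the pose commanded when the call began; what a row does not reach only later rows make up. A row lasts 1/10 s, in which the tool goes at most 50 mm and 8.59 degrees, less where a joint would pass 70% of its speed; a pose out of reach is approached as far as the arm can. A call with a gripper value outside its range is refused whole. The fingers move at their own pace and stop on an object; "grip_force" is the grip in N (left out, the last holds). Time passes only in rows, so rows that repeat a pose let the fingers close. It gives the time, the measured TCP pose, the force and the opening at its end, in the units of the state.
- monitor.observe(): the state, without advancing time (a new reading comes with each control period).
- viewer.snapshot(name): name is "side" or "top"; returns (picture, depth): 400x640x3 uint8, red, green, blue; 400x640 float32, m along the optical axis (not along the pixel's ray), 0 where there is no reading.
- viewer.calibration(name): a dict with "fovy" (degrees; the focal length in pixels is half the picture's height over the tangent of half this angle, whatever the lens; pixels are square), "cx", "cy" (the principal point, pixels), "k1" (the pictures are not rectified: a ray, as slopes to the right and down, at radius r is drawn at 1 + k1 r^2 times it, then the intrinsics apply), "view" (4x4, takes a point from world to camera coordinates). Camera axes: x right, y down, z forward; pixel columns grow to the right and rows downward; lengths in m; the calibration is good to about 2 mm. A picture is of the moment at which its call begins. calibration takes no time and is no camera call.
- job.hand_in(): hands the job in, once; it reports no verdict.
Trained networks look in the newest picture that a camera, given by its name, has taken for a name from the list of things; names that differ only in an ending like _2 or _b are one class to them, and where a whole thing is asked for, a point or a joint stands for the part that bears it (a point fixed in the world has none). Each returns a list of dicts, best first, with "conf" (0 to 1); they miss things now and then, are a little off and sometimes report something else, mostly with a low value. They report only what shows in the picture. A call takes as long as a camera call. They do not tell look-alikes from the thing itself.
- nets.look_for(camera, label): "box" ([centre column, centre row, width, height] as shares, 0 to 1, of the picture: columns of its width, rows of its height, round what is visible of it).
- nets.pinpoint(camera, label): "location" ([row, column] as shares, 0 to 1, of the picture: columns of its width, rows of its height: a listed point, or the origin of a listed thing).
The state is a dict: "clock": time; "joints": joint angles; "joint_velocities": joint speeds; "joint_efforts": joint torques, N m; "tcp_pos": TCP position; "eef_rot": TCP orientation; "ft_force": force on the tool from outside, world axes, zero at the start; "ft_torque": the same for the moment, N m; "finger_gap": opening from 0.0 (shut) to 1.0 (fully open).
Only numpy, scipy, OpenCV 4.12 (cv2) and the standard library are available. Lean on these libraries where they do the work, as an engineer would, in place of code of your own. Each camera call takes 0.05 s, during which the arm holds its last target.

## Working session

There is one attempt and no reset: what is moved stays moved. The work goes in short steps, Python scripts to look and compute and a tool call to move; the robot and the scene stay as the last step left them, time stands still between calls to the robot, and variables do not carry over. Pictures are saved under pics/ and viewed, and the job is handed in when it is done.

Besides the shell and the picture viewer there is one more tool, called as a command line: name --argument value ..., lists and objects as JSON in quotes. jog_arm: Moves the arm, as the interface text tells. Its arguments: {"type":"object","properties":{"rows":{"type":"array","items":{"type":"object","properties":{"gripper":{"type":"number"},"x":{"type":"number"},"y":{"type":"number"},"z":{"type":"number"},"wx":{"type":"number"},"wy":{"type":"number"},"wz":{"type":"number"}}}},"grip_force":{"type":"number"}},"required":["rows"]}

```bash
ls; mkdir -p pics; cat > h.py <<'E'
import numpy as np, cv2
from plant import monitor, viewer, job, nets
def cal(n):
    c=viewer.calibration(n); f=200/np.tan(np.radians(c["fovy"])/2)
    return f,c["cx"],c["cy"],c["k1"],np.array(c["view"])
def pix2world(n,u,v,z=None,d=None):
    f,cx,cy,k1,V=cal(n)
    a=np.stack([(np.asarray(u,float)-cx)/f,(np.asarray(v,float)-cy)/f],-1)
    s=a.copy()
    for _ in range(20): s=a/(1+k1*(s**2).sum(-1,keepdims=True))
    r=np.concatenate([s,np.ones(s.shape[:-1]+(1,))],-1)
    R=V[:3,:3]; C=-R.T@V[:3,3]; w=r@R
    if d is not None: return C+w*np.asarray(d)[...,None]
    t=(z-C[2])/w[...,2]
    return C+w*t[...,None]
def w2p(n,P):
    f,cx,cy,k1,V=cal(n); p=np.asarray(P)@V[:3,:3].T+V[:3,3]
    s=p[...,:2]/p[...,2:]; s=s*(1+k1*(s**2).sum(-1,keepdims=True))
    return s*f+[cx,cy]
E
python3 - <<'E'
from h import *
for n in("top","side"):
    p,d=viewer.snapshot(n); cv2.imwrite(f"pics/{n}0.png",p[:,:,::-1]); np.savez(f"{n}0.npz",p=p,d=d)
    c=viewer.calibration(n); print(n,c)
    for l in "base_plate blue_grip yellow_grip red_grip holder_mid pot_mid oil_mid".split():
        print(l,[(np.round([x["location"][1]*640,x["location"][0]*400],1),round(x["conf"],2)) for x in nets.pinpoint(n,l)])
print(monitor.observe())
E
```

```text
pics
top {'fovy': 50.7714090607199, 'cx': 324.05175528872746, 'cy': 196.04126274233542, 'k1': -0.0868577112877473, 'view': array([[ 2.75519706e-02, -9.99618799e-01,  1.77358107e-03,
        -2.16523803e-03],
       [-9.97430292e-01, -2.76089465e-02, -6.61101935e-02,
         4.92777388e-01],
       [ 6.61339589e-02,  5.24426268e-05, -9.97810752e-01,
         1.15165073e+00],
       [ 0.00000000e+00,  0.00000000e+00,  0.00000000e+00,
         1.00000000e+00]])}
base_plate [(array([374.1, 206.6]), 0.83)]
blue_grip [(array([289.3, 219.6]), 0.78), (array([180.8, 204.4]), 0.5)]
yellow_grip [(array([180.1, 206.8]), 0.6), (array([222.8, 233.1]), 0.55), (array([169.8, 244.2]), 0.53)]
red_grip [(array([455.1, 216.8]), 0.74)]
holder_mid [(array([290.7, 148.8]), 0.76)]
pot_mid [(array([376., 151.]), 0.69), (array([290.9, 215.9]), 0.66), (array([407.4, 149.9]), 0.47)]
oil_mid [(array([230.9, 178.8]), 0.59)]
side {'fovy': 53.95433127363262, 'cx': 320.3651620430288, 'cy': 199.49753494519834, 'k1': 0.007488368243092537, 'view': array([[ 0.98150408, -0.19082415,  0.01535868, -0.46345018],
       [-0
[... 517 characters left out ...]
)]
oil_mid []
{'clock': 0.8, 'joints': array([ 1.00198223e+00,  2.75864693e-01,  1.50490671e+00,  5.42381447e-06,
        1.36074081e+00, -1.21019212e-01]), 'joint_velocities': array([-0.00143892, -0.00157539,  0.00038827, -0.00054513,  0.00137159,
        0.0017763 ]), 'joint_efforts': array([ 1.60021129e-03, -4.04399657e+01, -2.37486076e+01,  7.07854796e-02,
        2.45701539e-02,  9.93826632e-06]), 'tcp_pos': array([0.24898319, 0.5183127 , 0.20551049]), 'eef_rot': array([1.11032672e-05, 2.22032009e-01, 9.75039376e-01, 3.87487100e-05]), 'ft_force': array([-0.20566648,  0.93806959,  0.48061584]), 'ft_torque': array([-0.00969573,  0.03889697,  0.01539352]), 'finger_gap': 1.0011739604319352}
```

View pics/top0.png

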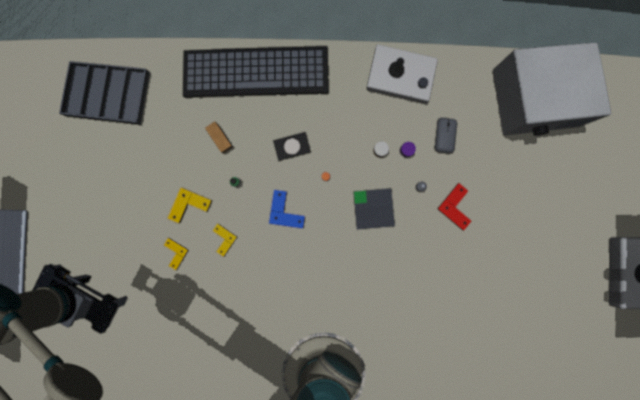

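View pics/side0.png

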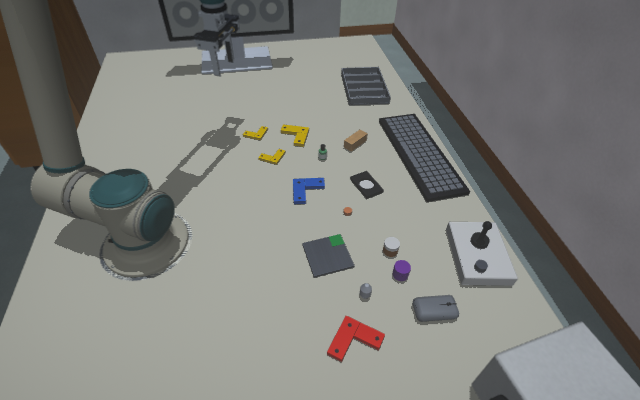

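```bash
python3 - <<'E'
import cv2
p=cv2.imread("pics/top0.png")
cv2.imwrite("pics/top0crop.png",cv2.resize(p[110:290,130:500][:, :],None,fx=2.15,fy=2.15,interpolation=cv2.INTER_CUBIC))
E
```

```text
(no output)
```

View pics/top0crop.png

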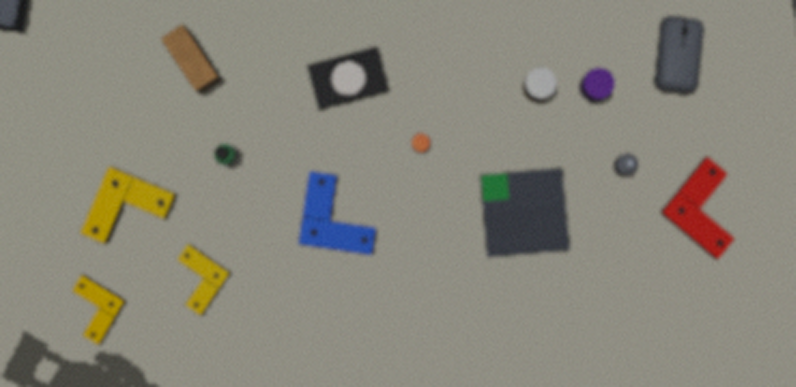

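```bash
cat > fit.py <<'E'
from h import *
from scipy.optimize import minimize
SS=6
Lp=np.array([[-42,18],[54,18],[54,-78],[18,-78],[18,-18],[-42,-18]])/1e3-np.array([6,-30])/1e3  # centred on square
def rect(a,b): return np.array([[a,b],[-a,b],[-a,-b],[a,-b]])/2e3
def wpoly(poly,x,y,th,z):
    c,s=np.cos(th),np.sin(th); q=poly@np.array([[c,s],[-s,c]])+[x,y]
    return np.c_[q,np.full(len(q),z)]
def render(cam,poly,p,zt,zb,roi):
    x0,y0,x1,y1=roi; m=np.zeros(((y1-y0)*SS,(x1-x0)*SS),np.uint8)
    T=w2p(cam,wpoly(poly,*p,zt)); B=w2p(cam,wpoly(poly,*p,zb))
    def f(q): 
        a=((q-[x0,y0]+0.5)*SS-0.5)*16
        cv2.fillPoly(m,[np.round(a).astype(np.int32)],255,shift=4)
    f(T)
    if zb<zt:
        n=len(T)
        for i in range(n):
            j=(i+1)%n; f(np.array([T[i],T[j],B[j],B[i]]))
    m=cv2.GaussianBlur(m.astype(np.float32)/255,(0,0),0.6*SS)
    return cv2.resize(m,((x1-x0),(y1-y0)),interpolation=cv2.INTER_AREA)
def fit(cam,soft,poly,p0,zt,zb,roi):
    sc=np.array([.003,.003,.05])
    def cost(q):
        r=render(cam,poly,np.array(p0)+q*sc,zt,zb,roi); a=(r*soft).sum()/(r*r).sum()
        return ((r*max(a,.3)-soft)**2).sum()
    best=None
    for d in([0,0,0],[1,1,1],[-1,1,-2],[1,-1,2]):
        S=np.array([d]+[list(np.array(d)+np.array(e)) for e in np.eye(3)*1.5],float)
        r=minimize(cost,d,method="Nelder-Mead",options=dict(initial_simplex=S,xatol=.01,fatol=1e-4,maxiter=300))
        if best is None or r.fun<best.fun: best=r
    p=np.array(p0)+best.x*sc
    return p,best.fun/ (soft**2).sum()
def soft_of(img,kind):
    f=img.astype(float); R,G,B=f[...,0],f[...,1],f[...,2]
    if kind=="blue": s=B-np.maximum(R,G)+10
    elif kind=="yellow": s=np.minimum(R,G)-B-25
    elif kind=="red": s=R-np.maximum(G,B)-20
    elif kind=="green": s=G-np.maximum(R,B)
    elif kind=="dark":
        s=120-f.max(-1)
    return np.clip(s,0,None)
E
python3 - <<'E'
from fit import *
D=np.load("top0.npz");p,d=D["p"],D["d"]
for n,u,v in [("blue",281,215),("yellow",185,195),("red",452,207),("plate",374,206),("holderfl",291,147),("cap",381,149),("purple",408,149),("oil",236,182),("table",330,250),("ora",326,176),("ball",421,187)]:
    print(n,p[v,u],d[v,u],np.round(pix2world("top",u,v,d=d[v,u]),4))
E
```

```text
blue [ 44  80 168] 1.1671343 [0.4369 0.1293 0.0134]
yellow [143 120  21] 1.1714885 [0.485  0.4016 0.0123]
red [158  27  23] 1.1715816 [ 0.4721 -0.3479  0.0113]
plate [54 56 62] 1.1769192 [ 0.4693 -0.1289  0.0058]
holderfl [169 166 162] 1.1918786 [0.6302 0.1089 0.0015]
cap [162 164 162] 1.1604931 [ 0.626  -0.1421  0.0326]
purple [ 77  39 116] 1.1583649 [ 0.6279 -0.2167  0.0349]
oil [41 73 50] 1.152707 [0.5234 0.2542 0.0336]
table [142 140 130] 1.1755369 [ 0.3433 -0.0093 -0.0012]
ora [171  96  56] 1.1788667 [0.5494 0.0075 0.0091]
ball [ 90  97 101] 1.1452011 [ 0.5231 -0.2524  0.0411]
```

```bash
cat >> fit.py <<'E'
def lin(img,kind,roi):
    f=img[roi[1]:roi[3],roi[0]:roi[2]].astype(float); R,G,B=f[...,0],f[...,1],f[...,2]
    s={"blue":B-R,"yellow":G-B,"red":R-G,"R":-R}[kind]
    bg=np.median(np.r_[s[0],s[-1],s[:,0],s[:,-1]]); s=s-bg
    s=s/np.percentile(s,98 if (s>s.max()/2).mean()<.1 else 95); s[s<0.12]=0; return np.clip(s,0,1.1).astype(np.float32)
def overlay(cam,img,items,fn,roi,k=4):
    x0,y0,x1,y1=roi; o=cv2.resize(img[y0:y1,x0:x1,::-1],None,fx=k,fy=k,interpolation=cv2.INTER_CUBIC)
    for poly,p,z in items:
        q=w2p(cam,wpoly(poly,*p,z)); q=((q-[x0,y0]+.5)*k-.5)
        cv2.polylines(o,[np.round(q*16).astype(np.int32)],True,(255,255,255),1,cv2.LINE_AA,4)
    cv2.imwrite(fn,o)
E
cat > m0.py <<'E'
from fit import *
D=np.load("top0.npz");p=D["p"]
d=np.radians
def roi(u,v,h=28): return (u-h,v-h,u+h,v+h)
it=[]
for n,kind,poly,u,v,zt,zb,ths in [
 ("blue","blue",Lp,287,210,.014,0,[150,180,-150]),   
 ("yellow","yellow",Lp,189,205,.014,0,[0,30,60,90]),
 ("red","red",Lp,456,207,.014,0,[45,90,135]),
 ("plate","R",rect(108,108),374,208,.008,0,[0]),
 ("holder","R",rect(60,96),292,147,.012,0,[0,20,-20])]:
    r=roi(u,v,26); s=lin(p,kind,r)
    if n=="yellow": s[24+0:,30:]*=1; 
    w=pix2world("top",u,v,z=zt)
    best=min((fit("top",s,poly,[w[0],w[1],d(t)],zt,zb,r) for t in ths),key=lambda b:b[1])
    q=best[0]; print(n,np.round(q[:2],4),"deg",round(np.degrees(q[2]),2),"res",round(best[1],4))
    it.append((poly,q,zt))
overlay("top",p,it,"pics/ov0.png",(160,120,260+220,240),2)
E
python3 m0.py
```

```text
blue [0.4553 0.1112] deg 83.51 res 0.0171Traceback (most recent call last):
  File "m0.py", line 15, in <module>
    best=min((fit("top",s,poly,[w[0],w[1],d(t)],zt,zb,r) for t in ths),key=lambda b:b[1])
  File "m0.py", line 15, in <genexpr>
    best=min((fit("top",s,poly,[w[0],w[1],d(t)],zt,zb,r) for t in ths),key=lambda b:b[1])
              ~~~^^^^^^^^^^^^^^^^^^^^^^^^^^^^^^^^^^^^^^^
  File "fit.py", line 30, in fit
    r=minimize(cost,d,method="Nelder-Mead",options=dict(initial_simplex=S,xatol=.01,fatol=1e-4,maxiter=300))
    res = _minimize_neldermead(fun, x0, args, callback, bounds=bounds,
                               **options)
    fxr = func(xr)
    fx = function(np.copy(x), *(wrapper_args + args))
  File "fit.py", line 25, in cost
    r=render(cam,poly,np.array(p0)+q*sc,zt,zb,roi); a=(r*soft).sum()/(r*r).sum()
  File "fit.py", line 11, in render
    T=w2p(cam,wpoly(poly,*p,zt)); B=w2p(cam,wpoly(poly,*p,zb))
                                    ~~~^^^^^^^^^^^^^^^^^^^^^^^
  File "h.py", line 17, in w2p
    f,cx,cy,k1,V=cal(n); p=np.asarray(P)@V[:3,:3].T+V[:3,3]
                 ~~~^^^
  File "h.py", line 4, in cal
    c=viewer.calibration(n); f=200/np.tan(np.radians(c["fovy"])/2)
ValueError: time passes only in moves, steps and waits
```

```bash
python3 - <<'E'
s=open("h.py").read()
s=s.replace("def cal(n):\n","_c={}\ndef cal(n):\n    if n not in _c: _c[n]=_cal(n)\n    return _c[n]\ndef _cal(n):\n")
open("h.py","w").write(s)
m=open("m0.py").read().replace("[150,180,-150]","[85]").replace("[0,30,60,90]","[-25,0,25]").replace("[45,90,135]","[30,50]")
open("m0.py","w").write(m)
E
python3 m0.py
```

```text
blue [0.4553 0.1112] deg 83.56 res 0.0171
yellow [0.4465 0.3906] deg -21.18 res 0.0665
red [ 0.4753 -0.3744] deg 51.22 res 0.0407
plate [ 0.463  -0.1281] deg 6.56 res 0.0064
holder [0.632  0.1068] deg 16.73 res 0.2751
```

View pics/ov0.png

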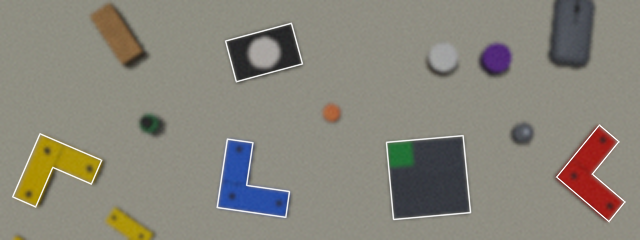

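```bash
cat >> m0.py <<'E'
t=[]
for i,(u,v) in enumerate([(189,205),(287,210),(456,207),(374,208),(292,147)]):
    overlay("top",p,it,"/tmp/a.png",(u-24,v-24,u+24,v+24),5); t.append(cv2.imread("/tmp/a.png"))
t.append(t[0]*0); cv2.imwrite("pics/ovz.png",np.vstack([np.hstack(t[:3]),np.hstack(t[3:])]))
S=np.load("side0.npz")["p"]
for (poly,q,zt),n,kind,zb in zip(it[:4],["blue","yellow","red","plate"],["blue","yellow","red","R"],[0]*4):
    c=w2p("side",[q[0],q[1],zt]); u,v=np.round(c).astype(int); r=(u-36,v-36,min(640,u+36),v+36)
    s=lin(S,kind,r)
    if n=="yellow": s[:, :22]=0; s[46:,:40]=0
    b=fit("side",s,poly,q,zt,zb,r); print("side",n,np.round(b[0][:2],4),np.round(np.degrees(b[0][2]),2),b[1])
E
python3 m0.py
```

```text
blue [0.4553 0.1112] deg 83.56 res 0.0171
yellow [0.4465 0.3906] deg -21.18 res 0.0665
red [ 0.4753 -0.3744] deg 51.22 res 0.0407
plate [ 0.463  -0.1281] deg 6.56 res 0.0064
holder [0.632  0.1068] deg 16.73 res 0.2751
side blue [0.4579 0.1108] 83.54 0.08375161727725197
side yellow [0.4491 0.3914] -20.61 0.15543342295621562
side red [ 0.4779 -0.3738] 51.52 0.0647691307227082
side plate [ 0.4652 -0.1299] 6.6 0.013017320279496395
```

View pics/ovz.png

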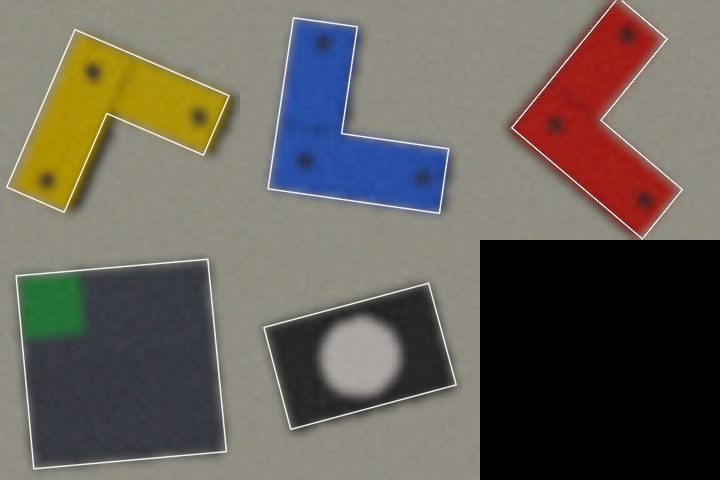

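Three yellow Ls: the large one at (187,203), and smaller ones at (176,253) and (226,239). The first fits the 96 mm outline (fit overlay matches, the others are about 60 mm), so it is the yellow part. Of the two pots, the white cap at (381,149) is meant; (408,149) is the purple look-alike. Both cameras agree on positions within about 2.5 mm.

jog_arm --rows '[{"x": 21.3,"y": -37.8,"z": -10,"wz": 0.335,"gripper": 0.65},{"x": 21.3,"y": -37.8,"z": -10,"wz": 0.335,"gripper": 0.65},{"x": 21.3,"y": -37.8,"z": -10,"wz": 0.335,"gripper": 0.65},{"x": 21.3,"y": -37.8,"z": -10,"wz": 0.335,"gripper": 0.65},{"x": 21.3,"y": -37.8,"z": -10,"wz": 0.335,"gripper": 0.65},{"x": 21.3,"y": -37.8,"z": -10,"wz": 0.335,"gripper": 0.65},{"x": 21.3,"y": -37.8,"z": -10,"wz": 0.335,"gripper": 0.65},{"x": 21.3,"y": -37.8,"z": -10,"wz": 0.335,"gripper": 0.65},{"x": 21.3,"y": -37.8,"z": -10,"wz": 0.335,"gripper": 0.65},{"x": 21.3,"y": -37.8,"z": -10,"wz": 0.335,"gripper": 0.65}]' --grip_force 25

```text
$.rows[0]: bad value
```

jog_arm --rows '[{"z": 0},{"z": 0}]'

```text
$.rows[0]: bad value
```

```bash
cat > look.py <<'E'
import sys
from fit import *
k=sys.argv[1]
for n in("top","side"):
    p,d=viewer.snapshot(n); np.savez(f"{n}{k}.npz",p=p,d=d); cv2.imwrite(f"pics/{n}{k}.png",p[:,:,::-1])
o=monitor.observe(); print(np.round(o["tcp_pos"],4),np.round(o["eef_rot"],4),round(o["clock"],2),round(o["finger_gap"],3))
q=o["eef_rot"]; print("jaw",np.degrees(2*np.arctan2(q[2],q[1]))-90)
E
python3 look.py 1
python3 - <<'E'
import cv2
a=cv2.imread("pics/top1.png")[150:260,240:340];b=cv2.imread("pics/side1.png")[140:240,250:350]
cv2.imwrite("pics/c1.png",cv2.hconcat([cv2.resize(a,(400,440),interpolation=2),cv2.resize(b,(400,440),interpolation=2)]))
E
```

```text
[0.249  0.5183 0.2055] [0.00e+00 2.22e-01 9.75e-01 1.00e-04] 0.9 1.0
jaw 64.34496120240982
```

View pics/c1.png

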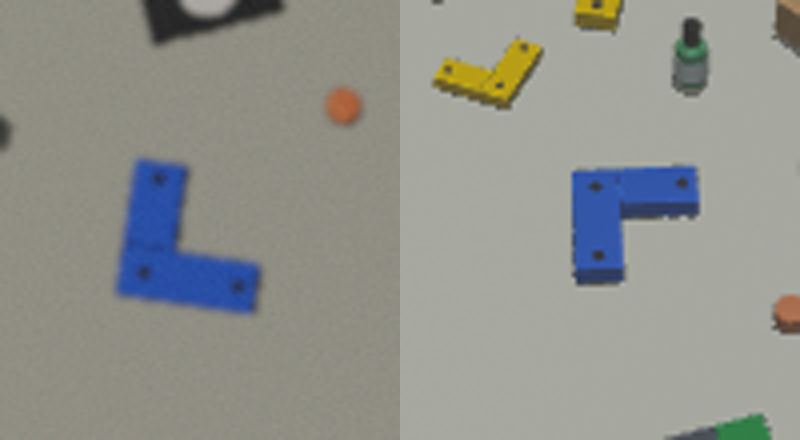

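jog_arm --rows '[{"gripper": 0.65,"x": 21.3,"y": -37.8,"z": -10,"wx": 0,"wy": 0,"wz": 0.335},{"gripper": 0.65,"x": 21.3,"y": -37.8,"z": -10,"wx": 0,"wy": 0,"wz": 0.335},{"gripper": 0.65,"x": 21.3,"y": -37.8,"z": -10,"wx": 0,"wy": 0,"wz": 0.335},{"gripper": 0.65,"x": 21.3,"y": -37.8,"z": -10,"wx": 0,"wy": 0,"wz": 0.335},{"gripper": 0.65,"x": 21.3,"y": -37.8,"z": -10,"wx": 0,"wy": 0,"wz": 0.335},{"gripper": 0.65,"x": 21.3,"y": -37.8,"z": -10,"wx": 0,"wy": 0,"wz": 0.335},{"gripper": 0.65,"x": 21.3,"y": -37.8,"z": -10,"wx": 0,"wy": 0,"wz": 0.335},{"gripper": 0.65,"x": 21.3,"y": -37.8,"z": -10,"wx": 0,"wy": 0,"wz": 0.335},{"gripper": 0.65,"x": 21.3,"y": -37.8,"z": -10,"wx": 0,"wy": 0,"wz": 0.335},{"gripper": 0.65,"x": 21.3,"y": -37.8,"z": -10,"wx": 0,"wy": 0,"wz": 0.335}]' --grip_force 25

```text
clock: 1.9
tcp_pos: [0.4644, 0.1355, 0.1045]
eef_rot: [0.0, 0.06, 0.998, -0.001]
ft_force: [-0.2, 0.1, -0.2]
finger_gap: 0.65
```

jog_arm --rows '[{"gripper": 0.65,"x": 0,"y": 0,"z": 0,"wx": 0,"wy": 0,"wz": 0},{"gripper": 0.65,"x": 0,"y": 0,"z": 0,"wx": 0,"wy": 0,"wz": 0}]'

```text
clock: 2.1
tcp_pos: [0.4616, 0.1411, 0.1057]
eef_rot: [-0.0, 0.056, 0.998, 0.0]
ft_force: [0.2, -1.2, 0.5]
finger_gap: 0.651
```

```bash
python3 look.py 2
python3 - <<'E'
import cv2
a=cv2.imread("pics/top2.png")[150:260,240:340];b=cv2.imread("pics/side2.png")[90:240,230:380]
cv2.imwrite("pics/c2.png",cv2.hconcat([cv2.resize(a,(400,440),interpolation=2),cv2.resize(b,(400,440),interpolation=2)]))
E
```

```text
[0.4615 0.1416 0.1059] [2.000e-04 5.540e-02 9.985e-01 3.000e-04] 2.2 0.646
jaw 83.65365953914988
```

View pics/c2.png

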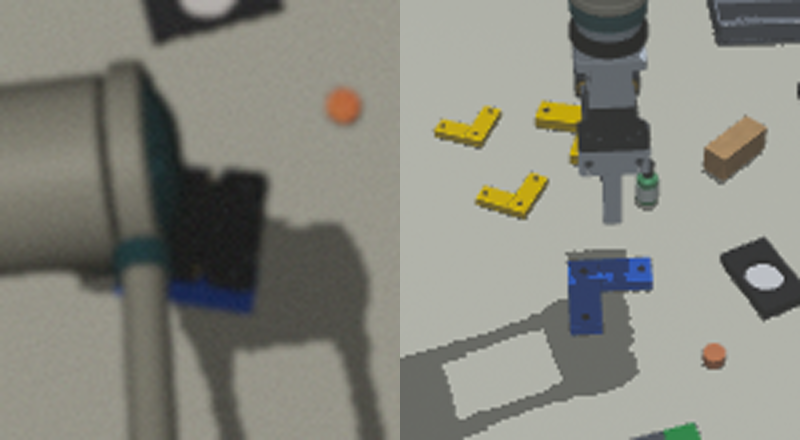

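jog_arm --rows '[{"gripper": 0.65,"x": 0,"y": 0,"z": -4,"wx": 0,"wy": 0,"wz": 0},{"gripper": 0.65,"x": 0,"y": 0,"z": -7,"wx": 0,"wy": 0,"wz": 0},{"gripper": 0.65,"x": 0,"y": 0,"z": -9.2,"wx": 0,"wy": 0,"wz": 0},{"gripper": 0.65,"x": 0,"y": 0,"z": -10.2,"wx": 0,"wy": 0,"wz": 0},{"gripper": 0.65,"x": 0,"y": 0,"z": -10.2,"wx": 0,"wy": 0,"wz": 0},{"gripper": 0.65,"x": 0,"y": 0,"z": -10.2,"wx": 0,"wy": 0,"wz": 0},{"gripper": 0.2,"x": 0,"y": 0,"z": -10.2,"wx": 0,"wy": 0,"wz": 0},{"gripper": 0.2,"x": 0,"y": 0,"z": -10.2,"wx": 0,"wy": 0,"wz": 0},{"gripper": 0.2,"x": 0,"y": 0,"z": -10.2,"wx": 0,"wy": 0,"wz": 0},{"gripper": 0.2,"x": 0,"y": 0,"z": -10.2,"wx": 0,"wy": 0,"wz": 0}]'

```text
clock: 3.2
tcp_pos: [0.4624, 0.1403, 0.0041]
eef_rot: [0.001, 0.056, 0.998, 0.0]
ft_force: [0.3, 0.4, 3.1]
finger_gap: 0.379
```

jog_arm --rows '[{"gripper": 0.2,"x": 0,"y": 0,"z": 0,"wx": 0,"wy": 0,"wz": 0},{"gripper": 0.2,"x": 0,"y": 0,"z": 0,"wx": 0,"wy": 0,"wz": 0},{"gripper": 0.2,"x": 0,"y": 0,"z": 0,"wx": 0,"wy": 0,"wz": 0},{"gripper": 0.2,"x": 0,"y": 0,"z": 1.5,"wx": 0,"wy": 0,"wz": 0},{"gripper": 0.2,"x": 0,"y": 0,"z": 4,"wx": 0,"wy": 0,"wz": 0},{"gripper": 0.2,"x": 0,"y": 0,"z": 7,"wx": 0,"wy": 0,"wz": 0},{"gripper": 0.2,"x": 0,"y": 0,"z": 7,"wx": 0,"wy": 0,"wz": 0}]'

```text
clock: 3.9
tcp_pos: [0.4648, 0.1407, 0.0764]
eef_rot: [0.003, 0.056, 0.998, 0.001]
ft_force: [1.0, 0.2, -1.2]
finger_gap: 0.379
```

```bash
python3 look.py 3
python3 - <<'E'
import cv2
a=cv2.imread("pics/top3.png")[150:260,240:340];b=cv2.imread("pics/side3.png")[90:240,230:380]
cv2.imwrite("pics/c3.png",cv2.hconcat([cv2.resize(a,(400,440),interpolation=2),cv2.resize(b,(400,440),interpolation=2)]))
E
```

```text
[0.4619 0.1403 0.0734] [2.000e-04 5.640e-02 9.984e-01 1.000e-04] 4.0 0.385
jaw 83.53243436909608
```

View pics/c3.png

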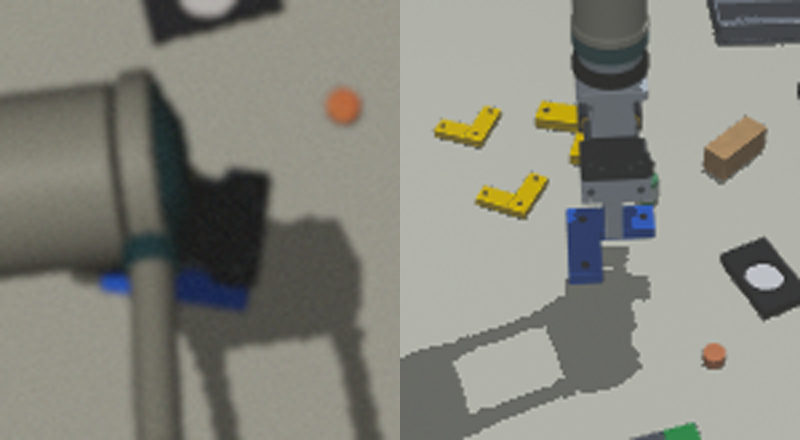

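jog_arm --rows '[{"gripper": 0.2,"x": 3.2,"y": -26.8,"z": 1,"wx": 0,"wy": 0,"wz": -1.342},{"gripper": 0.2,"x": 3.2,"y": -26.8,"z": 1,"wx": 0,"wy": 0,"wz": -1.342},{"gripper": 0.2,"x": 3.2,"y": -26.8,"z": 1,"wx": 0,"wy": 0,"wz": -1.342},{"gripper": 0.2,"x": 3.2,"y": -26.8,"z": 1,"wx": 0,"wy": 0,"wz": -1.342},{"gripper": 0.2,"x": 3.2,"y": -26.8,"z": 1,"wx": 0,"wy": 0,"wz": -1.342},{"gripper": 0.2,"x": 3.2,"y": -26.8,"z": 1,"wx": 0,"wy": 0,"wz": -1.342},{"gripper": 0.2,"x": 3.2,"y": -26.8,"z": 1,"wx": 0,"wy": 0,"wz": -1.342},{"gripper": 0.2,"x": 3.2,"y": -26.8,"z": 1,"wx": 0,"wy": 0,"wz": -1.342},{"gripper": 0.2,"x": 3.2,"y": -26.8,"z": 1,"wx": 0,"wy": 0,"wz": -1.342},{"gripper": 0.2,"x": 3.2,"y": -26.8,"z": 1,"wx": 0,"wy": 0,"wz": -1.342}]'

```text
clock: 5.0
tcp_pos: [0.4926, -0.1274, 0.0816]
eef_rot: [-0.002, 0.665, 0.747, -0.001]
ft_force: [-0.4, -0.1, 0.1]
finger_gap: 0.379
```

jog_arm --rows '[{"gripper": 0.2,"x": 0,"y": 0,"z": 0,"wx": 0,"wy": 0,"wz": 0},{"gripper": 0.2,"x": 0,"y": 0,"z": -2,"wx": 0,"wy": 0,"wz": 0},{"gripper": 0.2,"x": 0,"y": 0,"z": -4,"wx": 0,"wy": 0,"wz": 0},{"gripper": 0.2,"x": 0,"y": 0,"z": -5,"wx": 0,"wy": 0,"wz": 0},{"gripper": 0.2,"x": 0,"y": 0,"z": -5,"wx": 0,"wy": 0,"wz": 0},{"gripper": 0.2,"x": 0,"y": 0,"z": -5,"wx": 0,"wy": 0,"wz": 0}]'

```text
clock: 5.6
tcp_pos: [0.4942, -0.1277, 0.0336]
eef_rot: [-0.0, 0.665, 0.747, 0.0]
ft_force: [0.7, -0.3, -1.6]
finger_gap: 0.38
```

```bash
python3 look.py 4
python3 - <<'E'
import cv2
a=cv2.imread("pics/top4.png")[150:260,320:420];b=cv2.imread("pics/side4.png")[180:330,250:400]
cv2.imwrite("pics/c4.png",cv2.hconcat([cv2.resize(a,(400,440),interpolation=2),cv2.resize(b,(400,440),interpolation=2)]))
E
```

```text
[ 0.4947 -0.1279  0.0342] [8.000e-04 6.647e-01 7.471e-01 3.000e-04] 5.7 0.379
jaw 6.677829903023564
```

View pics/c4.png

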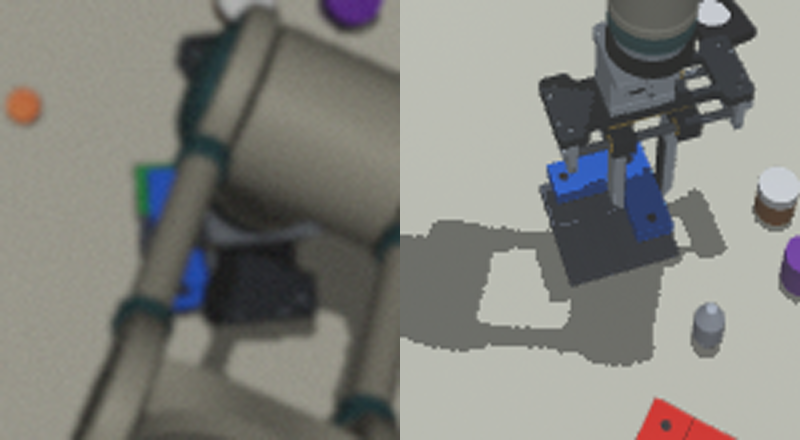

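jog_arm --rows '[{"gripper": 0.2,"x": 0,"y": 0,"z": -1.2,"wx": 0,"wy": 0,"wz": 0},{"gripper": 0.2,"x": 0,"y": 0,"z": -1.8,"wx": 0,"wy": 0,"wz": 0},{"gripper": 0.2,"x": 0,"y": 0,"z": -2.15,"wx": 0,"wy": 0,"wz": 0},{"gripper": 0.2,"x": 0,"y": 0,"z": -2.15,"wx": 0,"wy": 0,"wz": 0},{"gripper": 0.2,"x": 0,"y": 0,"z": -2.15,"wx": 0,"wy": 0,"wz": 0},{"gripper": 0.6,"x": 0,"y": 0,"z": -2.15,"wx": 0,"wy": 0,"wz": 0},{"gripper": 0.6,"x": 0,"y": 0,"z": -2.15,"wx": 0,"wy": 0,"wz": 0},{"gripper": 0.6,"x": 0,"y": 0,"z": -2.15,"wx": 0,"wy": 0,"wz": 0},{"gripper": 0.6,"x": 0,"y": 0,"z": -2.15,"wx": 0,"wy": 0,"wz": 0}]'

```text
clock: 6.6
tcp_pos: [0.4941, -0.1277, 0.0119]
eef_rot: [0.0, 0.665, 0.747, 0.0]
ft_force: [0.7, -0.2, 0.4]
finger_gap: 0.602
```

jog_arm --rows '[{"gripper": 0.6,"x": 0,"y": 0,"z": 2,"wx": 0,"wy": 0,"wz": 0},{"gripper": 0.6,"x": 0,"y": 0,"z": 6,"wx": 0,"wy": 0,"wz": 0},{"gripper": 0.6,"x": 0,"y": 0,"z": 10,"wx": 0,"wy": 0,"wz": 0}]'

```text
clock: 6.9
tcp_pos: [0.4933, -0.1274, 0.1125]
eef_rot: [-0.001, 0.665, 0.747, -0.0]
ft_force: [0.7, -0.2, -0.5]
finger_gap: 0.6
```

jog_arm --rows '[{"gripper": 0.6,"x": -3.75,"y": 54.7,"z": 0,"wx": 0,"wy": 0,"wz": 1.091},{"gripper": 0.6,"x": -3.75,"y": 54.7,"z": 0,"wx": 0,"wy": 0,"wz": 1.091},{"gripper": 0.6,"x": -3.75,"y": 54.7,"z": 0,"wx": 0,"wy": 0,"wz": 1.091},{"gripper": 0.6,"x": -3.75,"y": 54.7,"z": 0,"wx": 0,"wy": 0,"wz": 1.091},{"gripper": 0.6,"x": -3.75,"y": 54.7,"z": 0,"wx": 0,"wy": 0,"wz": 1.091},{"gripper": 0.6,"x": -3.75,"y": 54.7,"z": 0,"wx": 0,"wy": 0,"wz": 1.091},{"gripper": 0.6,"x": -3.75,"y": 54.7,"z": 0,"wx": 0,"wy": 0,"wz": 1.091},{"gripper": 0.6,"x": -3.75,"y": 54.7,"z": 0,"wx": 0,"wy": 0,"wz": 1.091},{"gripper": 0.6,"x": -3.75,"y": 54.7,"z": 0,"wx": 0,"wy": 0,"wz": 1.091},{"gripper": 0.6,"x": -3.75,"y": 54.7,"z": 0,"wx": 0,"wy": 0,"wz": 1.091}]'

```text
clock: 7.9
tcp_pos: [0.4593, 0.3733, 0.112]
eef_rot: [0.0, 0.181, 0.984, 0.0]
ft_force: [0.7, 0.2, 0.4]
finger_gap: 0.599
```

```bash
python3 look.py 5
cat > meas.py <<'E'
import sys
from fit import *
k,kind=sys.argv[1:3]; zt=float(sys.argv[3]); th0=float(sys.argv[4]); poly=Lp if kind!="R" else rect(60,96)
for n in("top","side"):
    p=np.load(f"{n}{k}.npz")["p"]; c=w2p(n,[.4641,-.129,zt]); u,v=np.round(c).astype(int); h=32
    r=(u-h,v-h,u+h,v+h); s=lin(p,kind,r)
    b=fit(n,s,poly,[.4641,-.129,np.radians(th0)],zt,zt-.013,r); q=b[0]; print(n,np.round(q[:2],4),round(np.degrees(q[2]),2),round(b[1],3))
    overlay(n,p,[(poly,q,zt),(rect(108,108),[.463,-.1281,.1145] if n=="top" else [.4652,-.1299,.1152],.008)],"/tmp/%s.png"%n,(u-h,v-h,u+h,v+h),6)
cv2.imwrite(f"pics/m{k}.png",cv2.hconcat([cv2.imread("/tmp/top.png"),cv2.imread("/tmp/side.png")]))
E
python3 meas.py 5 blue .022 6
```

```text
[0.4593 0.3773 0.1118] [2.000e-04 1.782e-01 9.840e-01 2.000e-03] 8.0 0.602
jaw 69.46684670969995
top [ 0.4619 -0.1287] 6.57 0.033
side [ 0.4652 -0.1287] 6.51 0.089
```

View pics/m5.png

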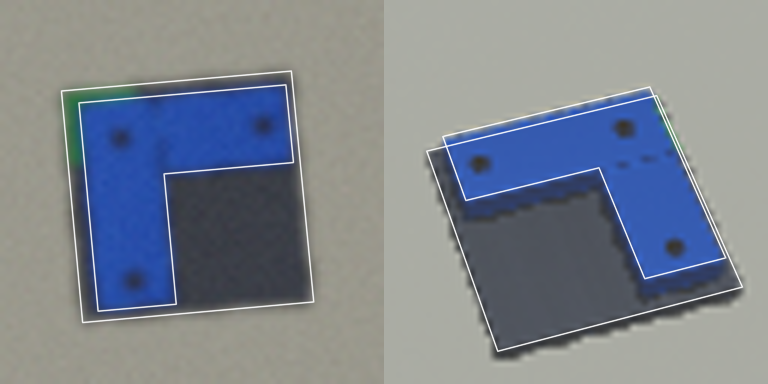

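jog_arm --rows '[{"gripper": 0.6,"x": 0,"y": 0,"z": 0,"wx": 0,"wy": 0,"wz": 0},{"gripper": 0.6,"x": 0,"y": 0,"z": 0,"wx": 0,"wy": 0,"wz": 0}]'

```text
clock: 8.2
tcp_pos: [0.4595, 0.37, 0.1117]
eef_rot: [-0.0, 0.181, 0.983, -0.001]
ft_force: [-0.8, -0.0, 0.6]
finger_gap: 0.599
```

jog_arm --rows '[{"gripper": 0.65,"x": -0.35,"y": 4.85,"z": 0,"wx": 0,"wy": 0,"wz": 0},{"gripper": 0.65,"x": -0.35,"y": 4.85,"z": -3,"wx": 0,"wy": 0,"wz": 0},{"gripper": 0.65,"x": -0.35,"y": 4.85,"z": -7,"wx": 0,"wy": 0,"wz": 0},{"gripper": 0.65,"x": -0.35,"y": 4.85,"z": -9.8,"wx": 0,"wy": 0,"wz": 0},{"gripper": 0.65,"x": -0.35,"y": 4.85,"z": -10.85,"wx": 0,"wy": 0,"wz": 0},{"gripper": 0.65,"x": -0.35,"y": 4.85,"z": -10.85,"wx": 0,"wy": 0,"wz": 0},{"gripper": 0.65,"x": -0.35,"y": 4.85,"z": -10.85,"wx": 0,"wy": 0,"wz": 0},{"gripper": 0.2,"x": -0.35,"y": 4.85,"z": -10.85,"wx": 0,"wy": 0,"wz": 0},{"gripper": 0.2,"x": -0.35,"y": 4.85,"z": -10.85,"wx": 0,"wy": 0,"wz": 0},{"gripper": 0.2,"x": -0.35,"y": 4.85,"z": -10.85,"wx": 0,"wy": 0,"wz": 0}]'

```text
clock: 9.2
tcp_pos: [0.4568, 0.42, 0.0045]
eef_rot: [0.001, 0.181, 0.984, 0.001]
ft_force: [0.1, 0.0, 0.1]
finger_gap: 0.429
```

jog_arm --rows '[{"gripper": 0.2,"x": 0,"y": 0,"z": 0,"wx": 0,"wy": 0,"wz": 0},{"gripper": 0.2,"x": 0,"y": 0,"z": 0,"wx": 0,"wy": 0,"wz": 0},{"gripper": 0.2,"x": 0,"y": 0,"z": 0,"wx": 0,"wy": 0,"wz": 0},{"gripper": 0.2,"x": 0,"y": 0,"z": 0,"wx": 0,"wy": 0,"wz": 0},{"gripper": 0.2,"x": 0,"y": 0,"z": 1.5,"wx": 0,"wy": 0,"wz": 0},{"gripper": 0.2,"x": 0,"y": 0,"z": 5,"wx": 0,"wy": 0,"wz": 0},{"gripper": 0.2,"x": 0,"y": 0,"z": 9,"wx": 0,"wy": 0,"wz": 0},{"gripper": 0.2,"x": 0,"y": 0,"z": 9,"wx": 0,"wy": 0,"wz": 0},{"gripper": 0.2,"x": 0,"y": 0,"z": 9,"wx": 0,"wy": 0,"wz": 0}]'

```text
clock: 10.1
tcp_pos: [0.4565, 0.42, 0.094]
eef_rot: [0.001, 0.181, 0.984, 0.001]
ft_force: [0.5, 0.4, -0.4]
finger_gap: 0.381
```

```bash
python3 look.py 6
python3 - <<'E'
import cv2
b=cv2.imread("pics/side6.png")[50:200,220:370]
cv2.imwrite("pics/c6.png",cv2.resize(b,(600,600),interpolation=2))
E
```

```text
[0.4552 0.419  0.0919] [-0.0011  0.1809  0.9835 -0.001 ] 10.2 0.381
jaw 69.15933326265193
```

View pics/c6.png

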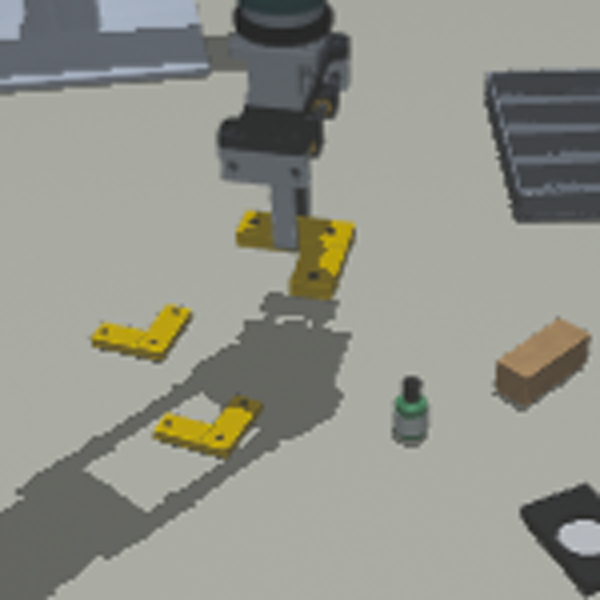

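jog_arm --rows '[{"gripper": 0.2,"x": 0.65,"y": -28.9,"z": 0,"wx": 0,"wy": 0,"wz": -1.331},{"gripper": 0.2,"x": 0.65,"y": -28.9,"z": 0,"wx": 0,"wy": 0,"wz": -1.331},{"gripper": 0.2,"x": 0.65,"y": -28.9,"z": 0,"wx": 0,"wy": 0,"wz": -1.331},{"gripper": 0.2,"x": 0.65,"y": -28.9,"z": 0,"wx": 0,"wy": 0,"wz": -1.331},{"gripper": 0.2,"x": 0.65,"y": -28.9,"z": 0,"wx": 0,"wy": 0,"wz": -1.331},{"gripper": 0.2,"x": 0.65,"y": -28.9,"z": 0,"wx": 0,"wy": 0,"wz": -1.331},{"gripper": 0.2,"x": 0.65,"y": -28.9,"z": 0,"wx": 0,"wy": 0,"wz": -1.331},{"gripper": 0.2,"x": 0.65,"y": -28.9,"z": 0,"wx": 0,"wy": 0,"wz": -1.331},{"gripper": 0.2,"x": 0.65,"y": -28.9,"z": 0,"wx": 0,"wy": 0,"wz": -1.331},{"gripper": 0.2,"x": 0.65,"y": -28.9,"z": 0,"wx": 0,"wy": 0,"wz": -1.331}]'

```text
clock: 11.2
tcp_pos: [0.4616, 0.1303, 0.0919]
eef_rot: [-0.001, 0.75, 0.662, -0.001]
ft_force: [0.1, 1.3, 0.3]
finger_gap: 0.38
```

jog_arm --rows '[{"gripper": 0.2,"x": 0.65,"y": -28.9,"z": 0,"wx": 0,"wy": 0,"wz": -1.331},{"gripper": 0.2,"x": 0.65,"y": -28.9,"z": 0,"wx": 0,"wy": 0,"wz": -1.331},{"gripper": 0.2,"x": 0.65,"y": -28.9,"z": 0,"wx": 0,"wy": 0,"wz": -1.331},{"gripper": 0.2,"x": 0.65,"y": -28.9,"z": 0,"wx": 0,"wy": 0,"wz": -1.331},{"gripper": 0.2,"x": 0.65,"y": -28.9,"z": 0,"wx": 0,"wy": 0,"wz": -1.331},{"gripper": 0.2,"x": 0.65,"y": -28.9,"z": 0,"wx": 0,"wy": 0,"wz": -1.331},{"gripper": 0.2,"x": 0.65,"y": -28.9,"z": 0,"wx": 0,"wy": 0,"wz": -1.331},{"gripper": 0.2,"x": 0.65,"y": -28.9,"z": 0,"wx": 0,"wy": 0,"wz": -1.331},{"gripper": 0.2,"x": 0.65,"y": -28.9,"z": 0,"wx": 0,"wy": 0,"wz": -1.331},{"gripper": 0.2,"x": 0.65,"y": -28.9,"z": 0,"wx": 0,"wy": 0,"wz": -1.331}]'

```text
clock: 12.2
tcp_pos: [0.4686, -0.1581, 0.0924]
eef_rot: [-0.001, 0.998, 0.059, -0.001]
ft_force: [0.5, -0.0, -0.7]
finger_gap: 0.382
```

jog_arm --rows '[{"gripper": 0.2,"x": 0,"y": 0,"z": 0,"wx": 0,"wy": 0,"wz": 0},{"gripper": 0.2,"x": 0,"y": 0,"z": -3,"wx": 0,"wy": 0,"wz": 0},{"gripper": 0.2,"x": 0,"y": 0,"z": -4,"wx": 0,"wy": 0,"wz": 0},{"gripper": 0.2,"x": 0,"y": 0,"z": -4,"wx": 0,"wy": 0,"wz": 0},{"gripper": 0.2,"x": 0,"y": 0,"z": -4,"wx": 0,"wy": 0,"wz": 0}]'

```text
clock: 12.7
tcp_pos: [0.4695, -0.1583, 0.0536]
eef_rot: [-0.0, 0.998, 0.059, -0.0]
ft_force: [0.9, 0.1, -1.2]
finger_gap: 0.383
```

```bash
python3 look.py 7
python3 - <<'E'
import cv2
b=cv2.imread("pics/side7.png")[180:330,250:400]
cv2.imwrite("pics/c7.png",cv2.resize(b,(600,600),interpolation=2))
E
```

```text
[ 0.47   -0.1586  0.0543] [4.000e-04 9.983e-01 5.830e-02 7.000e-04] 12.8 0.378
jaw -83.32015049744405
```

View pics/c7.png

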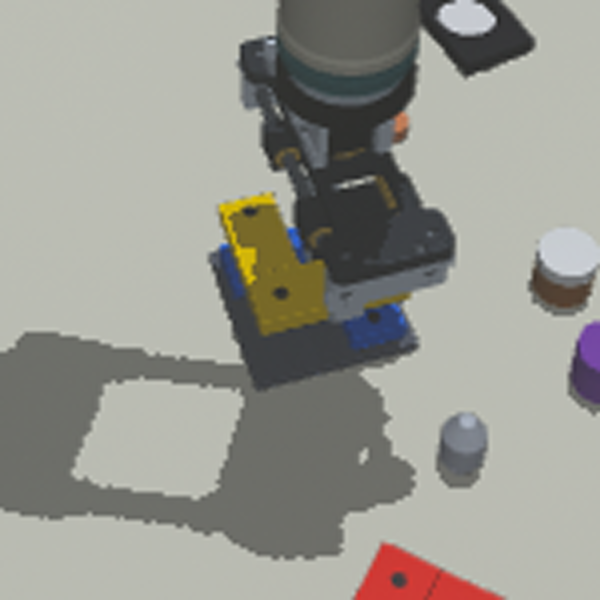

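jog_arm --rows '[{"gripper": 0.2,"x": 0,"y": 0,"z": -1.5,"wx": 0,"wy": 0,"wz": 0},{"gripper": 0.2,"x": 0,"y": 0,"z": -2.4,"wx": 0,"wy": 0,"wz": 0},{"gripper": 0.2,"x": 0,"y": 0,"z": -2.75,"wx": 0,"wy": 0,"wz": 0},{"gripper": 0.2,"x": 0,"y": 0,"z": -2.75,"wx": 0,"wy": 0,"wz": 0},{"gripper": 0.2,"x": 0,"y": 0,"z": -2.75,"wx": 0,"wy": 0,"wz": 0},{"gripper": 0.6,"x": 0,"y": 0,"z": -2.75,"wx": 0,"wy": 0,"wz": 0},{"gripper": 0.6,"x": 0,"y": 0,"z": -2.75,"wx": 0,"wy": 0,"wz": 0},{"gripper": 0.6,"x": 0,"y": 0,"z": -2.75,"wx": 0,"wy": 0,"wz": 0},{"gripper": 0.6,"x": 0,"y": 0,"z": -2.75,"wx": 0,"wy": 0,"wz": 0}]'

```text
clock: 13.7
tcp_pos: [0.4694, -0.1583, 0.0261]
eef_rot: [0.0, 0.998, 0.058, 0.0]
ft_force: [0.4, 0.1, -0.2]
finger_gap: 0.598
```

jog_arm --rows '[{"gripper": 0.6,"x": 0,"y": 0,"z": 2,"wx": 0,"wy": 0,"wz": 0},{"gripper": 0.6,"x": 0,"y": 0,"z": 6,"wx": 0,"wy": 0,"wz": 0},{"gripper": 0.6,"x": 0,"y": 0,"z": 8,"wx": 0,"wy": 0,"wz": 0}]'

```text
clock: 14.0
tcp_pos: [0.4705, -0.1589, 0.1084]
eef_rot: [0.001, 0.998, 0.058, 0.001]
ft_force: [0.9, -0.6, -0.2]
finger_gap: 0.601
```

jog_arm --rows '[{"gripper": 0.65,"x": -1.75,"y": -19.8,"z": 0,"wx": 0,"wy": 0,"wz": 0.781},{"gripper": 0.65,"x": -1.75,"y": -19.8,"z": 0,"wx": 0,"wy": 0,"wz": 0.781},{"gripper": 0.65,"x": -1.75,"y": -19.8,"z": 0,"wx": 0,"wy": 0,"wz": 0.781},{"gripper": 0.65,"x": -1.75,"y": -19.8,"z": 0,"wx": 0,"wy": 0,"wz": 0.781},{"gripper": 0.65,"x": -1.75,"y": -19.8,"z": 0,"wx": 0,"wy": 0,"wz": 0.781},{"gripper": 0.65,"x": -1.75,"y": -19.8,"z": 0,"wx": 0,"wy": 0,"wz": 0.781},{"gripper": 0.65,"x": -1.75,"y": -19.8,"z": 0,"wx": 0,"wy": 0,"wz": 0.781},{"gripper": 0.65,"x": -1.75,"y": -19.8,"z": 0,"wx": 0,"wy": 0,"wz": 0.781}]'

```text
clock: 14.8
tcp_pos: [0.4516, -0.3561, 0.1058]
eef_rot: [-0.0, 0.901, 0.433, -0.0]
ft_force: [0.1, -0.5, -0.6]
finger_gap: 0.649
```

```bash
python3 look.py 8; python3 meas.py 8 yellow .036 -174
```

```text
[ 0.4519 -0.3558  0.106 ] [0.     0.9012 0.4334 0.    ] 14.9 0.652
jaw -38.63361024237161
top [ 0.4611 -0.1292] -173.64 0.046
side [ 0.4593 -0.0981] -190.38 0.756
```

View pics/m8.png

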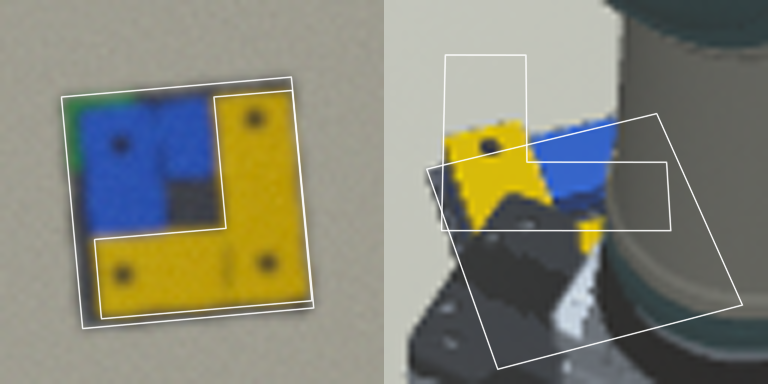

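View pics/side8.png

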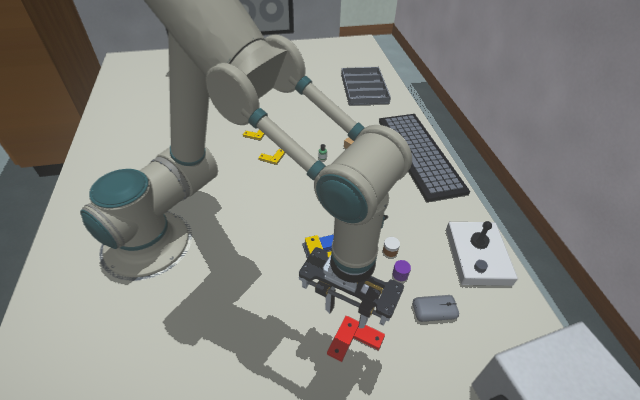

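jog_arm --rows '[{"gripper": 0.65,"x": 0,"y": 0,"z": -4,"wx": 0,"wy": 0,"wz": 0},{"gripper": 0.65,"x": 0,"y": 0,"z": -7,"wx": 0,"wy": 0,"wz": 0},{"gripper": 0.65,"x": 0,"y": 0,"z": -9.2,"wx": 0,"wy": 0,"wz": 0},{"gripper": 0.65,"x": 0,"y": 0,"z": -10.25,"wx": 0,"wy": 0,"wz": 0},{"gripper": 0.65,"x": 0,"y": 0,"z": -10.25,"wx": 0,"wy": 0,"wz": 0},{"gripper": 0.65,"x": 0,"y": 0,"z": -10.25,"wx": 0,"wy": 0,"wz": 0},{"gripper": 0.2,"x": 0,"y": 0,"z": -10.25,"wx": 0,"wy": 0,"wz": 0},{"gripper": 0.2,"x": 0,"y": 0,"z": -10.25,"wx": 0,"wy": 0,"wz": 0},{"gripper": 0.2,"x": 0,"y": 0,"z": -10.25,"wx": 0,"wy": 0,"wz": 0},{"gripper": 0.2,"x": 0,"y": 0,"z": -10.25,"wx": 0,"wy": 0,"wz": 0}]'

```text
clock: 15.9
tcp_pos: [0.4521, -0.3566, 0.0042]
eef_rot: [0.001, 0.901, 0.433, 0.0]
ft_force: [-0.8, -0.2, 3.0]
finger_gap: 0.383
```

jog_arm --rows '[{"gripper": 0.2,"x": 0,"y": 0,"z": 0,"wx": 0,"wy": 0,"wz": 0},{"gripper": 0.2,"x": 0,"y": 0,"z": 0,"wx": 0,"wy": 0,"wz": 0},{"gripper": 0.2,"x": 0,"y": 0,"z": 0,"wx": 0,"wy": 0,"wz": 0},{"gripper": 0.2,"x": 0,"y": 0,"z": 1.5,"wx": 0,"wy": 0,"wz": 0},{"gripper": 0.2,"x": 0,"y": 0,"z": 5,"wx": 0,"wy": 0,"wz": 0},{"gripper": 0.2,"x": 0,"y": 0,"z": 9,"wx": 0,"wy": 0,"wz": 0},{"gripper": 0.2,"x": 0,"y": 0,"z": 9,"wx": 0,"wy": 0,"wz": 0}]'

```text
clock: 16.6
tcp_pos: [0.4545, -0.359, 0.0982]
eef_rot: [0.005, 0.901, 0.434, 0.002]
ft_force: [0.7, 0.2, -1.7]
finger_gap: 0.38
```

```bash
python3 look.py 9; python3 meas.py 9 yellow .036 -174
python3 - <<'E'
import cv2
b=cv2.imread("pics/side9.png")[200:380,270:450]
cv2.imwrite("pics/c9.png",cv2.resize(b,(600,600),interpolation=2))
E
```

```text
[ 0.4517 -0.3563  0.0936] [4.000e-04 9.011e-01 4.335e-01 1.000e-04] 16.7 0.376
jaw -38.61596014008481
top [ 0.4615 -0.1289] -174.03 0.046
side [ 0.4621 -0.1125] -177.24 0.653
```

View pics/c9.png

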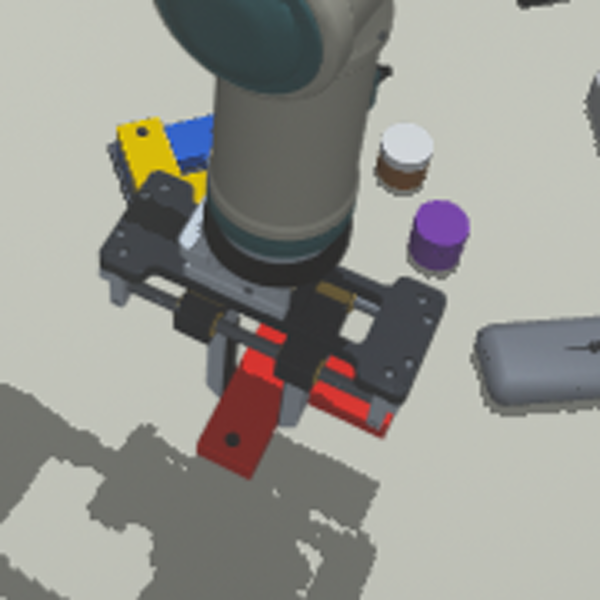

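jog_arm --rows '[{"gripper": 0.2,"x": 0.75,"y": 25.7,"z": 0,"wx": 0,"wy": 0,"wz": -0.781},{"gripper": 0.2,"x": 0.75,"y": 25.7,"z": 0,"wx": 0,"wy": 0,"wz": -0.781},{"gripper": 0.2,"x": 0.75,"y": 25.7,"z": 0,"wx": 0,"wy": 0,"wz": -0.781},{"gripper": 0.2,"x": 0.75,"y": 25.7,"z": 0,"wx": 0,"wy": 0,"wz": -0.781},{"gripper": 0.2,"x": 0.75,"y": 25.7,"z": 0,"wx": 0,"wy": 0,"wz": -0.781},{"gripper": 0.2,"x": 0.75,"y": 25.7,"z": 0,"wx": 0,"wy": 0,"wz": -0.781},{"gripper": 0.2,"x": 0.75,"y": 25.7,"z": 0,"wx": 0,"wy": 0,"wz": -0.781},{"gripper": 0.2,"x": 0.75,"y": 25.7,"z": 0,"wx": 0,"wy": 0,"wz": -0.781},{"gripper": 0.2,"x": 0.75,"y": 25.7,"z": -1,"wx": 0,"wy": 0,"wz": -0.781},{"gripper": 0.2,"x": 0.75,"y": 25.7,"z": -2,"wx": 0,"wy": 0,"wz": -0.781}]'

```text
clock: 17.7
tcp_pos: [0.4593, -0.1005, 0.0724]
eef_rot: [0.0, 0.998, 0.057, -0.0]
ft_force: [0.4, -0.4, -2.2]
finger_gap: 0.381
```

jog_arm --rows '[{"gripper": 0.2,"x": 0,"y": 0,"z": -1.5,"wx": 0,"wy": 0,"wz": 0},{"gripper": 0.2,"x": 0,"y": 0,"z": -2,"wx": 0,"wy": 0,"wz": 0},{"gripper": 0.2,"x": 0,"y": 0,"z": -2,"wx": 0,"wy": 0,"wz": 0}]'

```text
clock: 18.0
tcp_pos: [0.4582, -0.0997, 0.0521]
eef_rot: [-0.001, 0.998, 0.057, -0.001]
ft_force: [-0.8, -0.4, -1.1]
finger_gap: 0.379
```

```bash
python3 look.py 10
python3 - <<'E'
import cv2
b=cv2.imread("pics/side10.png")[180:330,250:400]
cv2.imwrite("pics/c10.png",cv2.resize(b,(600,600),interpolation=2))
E
```

```text
[ 0.4594 -0.0998  0.0534] [ 0.000e+00  9.983e-01  5.750e-02 -1.000e-04] 18.1 0.378
jaw -83.4053871528648
```

View pics/c10.png

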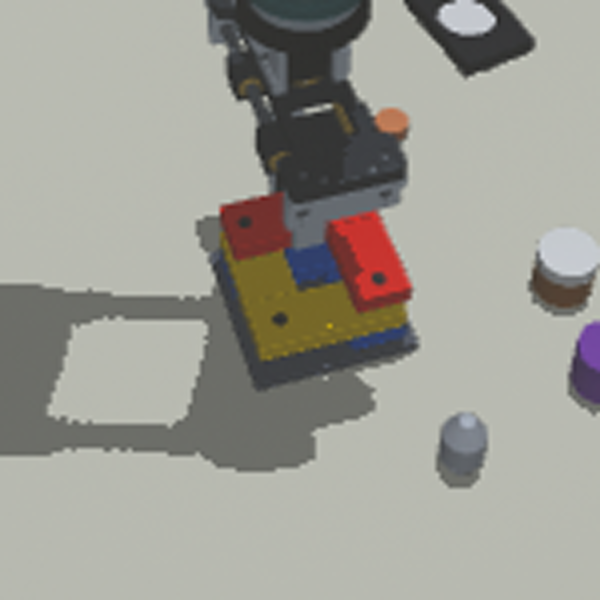

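jog_arm --rows '[{"gripper": 0.2,"x": 0,"y": 0,"z": -0.7,"wx": 0,"wy": 0,"wz": 0},{"gripper": 0.2,"x": 0,"y": 0,"z": -1.2,"wx": 0,"wy": 0,"wz": 0},{"gripper": 0.2,"x": 0,"y": 0,"z": -1.35,"wx": 0,"wy": 0,"wz": 0},{"gripper": 0.2,"x": 0,"y": 0,"z": -1.35,"wx": 0,"wy": 0,"wz": 0},{"gripper": 0.2,"x": 0,"y": 0,"z": -1.35,"wx": 0,"wy": 0,"wz": 0},{"gripper": 0.6,"x": 0,"y": 0,"z": -1.35,"wx": 0,"wy": 0,"wz": 0},{"gripper": 0.6,"x": 0,"y": 0,"z": -1.35,"wx": 0,"wy": 0,"wz": 0},{"gripper": 0.6,"x": 0,"y": 0,"z": -1.35,"wx": 0,"wy": 0,"wz": 0},{"gripper": 0.6,"x": 0,"y": 0,"z": -1.35,"wx": 0,"wy": 0,"wz": 0}]'

```text
clock: 19.0
tcp_pos: [0.4594, -0.0994, 0.04]
eef_rot: [0.0, 0.998, 0.058, 0.0]
ft_force: [0.2, -0.8, -0.2]
finger_gap: 0.601
```

jog_arm --rows '[{"gripper": 0.6,"x": 0,"y": 0,"z": 2,"wx": 0,"wy": 0,"wz": 0},{"gripper": 0.6,"x": 0,"y": 0,"z": 6,"wx": 0,"wy": 0,"wz": 0},{"gripper": 0.9,"x": 0,"y": 0,"z": 8,"wx": 0,"wy": 0,"wz": 0}]'

```text
clock: 19.3
tcp_pos: [0.4606, -0.0998, 0.1223]
eef_rot: [0.001, 0.998, 0.058, 0.002]
ft_force: [0.4, 0.2, 0.4]
finger_gap: 0.651
```

```bash
python3 - <<'E'
from fit import *
for n,kind in(("top","R"),("side","R")):
    p=np.load(f"{n}0.npz")["p"]; c=w2p(n,[.6325,.1065,.012]); u,v=np.round(c).astype(int); h=26
    r=(u-h,v-h,u+h,v+h); s=lin(p,kind,r)
    # fill well: 
    m=(s>.5).astype(np.uint8); cs,_=cv2.findContours(m,cv2.RETR_EXTERNAL,cv2.CHAIN_APPROX_NONE)
    f=np.zeros_like(m); big=max(cs,key=cv2.contourArea); cv2.drawContours(f,[big],-1,1,-1)
    inner=cv2.erode(f,np.ones((7,7))); s2=s.copy(); s2[inner>0]=1
    b=fit(n,s2,rect(60,96),[.6325,.1065,np.radians(16.7)],.012,0,r); print(n,np.round(b[0],4),np.degrees(b[0][2]),b[1])
    w=((1-s)*inner); w[w<.5]=0; ys,xs=np.nonzero(w); W=pix2world(n,r[0]+(xs*w[ys,xs]).sum()/w.sum(),r[1]+(ys*w[ys,xs]).sum()/w.sum(),z=.004)
    print("floor",W)
    cap=None
    # pot caps: white, z=.035
    c=w2p(n,[.628,-.143,.035]); u,v=np.round(c).astype(int); 
    cv2.imwrite(f"pics/pot_{n}.png",cv2.resize(p[v-20:v+20,u-20:u+30,::-1],None,fx=8,fy=8,interpolation=2)); print(u,v,p[v,u])
a=cv2.imread("pics/pot_top.png");b=cv2.imread("pics/pot_side.png");cv2.imwrite("pics/pots.png",cv2.hconcat([a,b]))
E
```

```text
top [0.6323 0.1067 0.2919] 16.725091340985355 0.011555406010159057
floor [0.63263277 0.1072122  0.004     ]
381 148 [164 163 165]
side [0.6354 0.1053 0.285 ] 16.32697303343345 0.016069591472740348
floor [0.63602517 0.10849288 0.004     ]
390 242 [177 181 187]
```

View pics/pots.png

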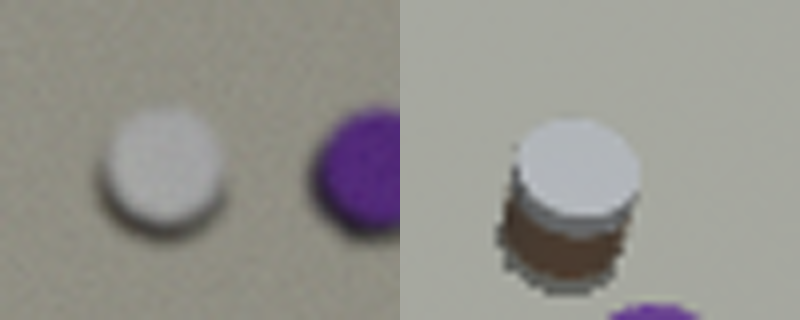

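jog_arm --rows '[{"gripper": 0.9,"x": 17.4,"y": 20.6,"z": 0,"wx": 0,"wy": 0,"wz": 1.4},{"gripper": 0.9,"x": 17.4,"y": 20.6,"z": 0,"wx": 0,"wy": 0,"wz": 1.4},{"gripper": 0.9,"x": 17.4,"y": 20.6,"z": 0,"wx": 0,"wy": 0,"wz": 1.4},{"gripper": 0.9,"x": 17.4,"y": 20.6,"z": 0,"wx": 0,"wy": 0,"wz": 1.4},{"gripper": 0.9,"x": 17.4,"y": 20.6,"z": 0,"wx": 0,"wy": 0,"wz": 1.4},{"gripper": 0.9,"x": 17.4,"y": 20.6,"z": 0,"wx": 0,"wy": 0,"wz": 1.4},{"gripper": 0.9,"x": 17.4,"y": 20.6,"z": 0,"wx": 0,"wy": 0,"wz": 1.4},{"gripper": 0.9,"x": 17.4,"y": 20.6,"z": 0,"wx": 0,"wy": 0,"wz": 1.4},{"gripper": 0.9,"x": 17.4,"y": 20.6,"z": 0,"wx": 0,"wy": 0,"wz": 1.4},{"gripper": 0.9,"x": 17.4,"y": 20.6,"z": 0,"wx": 0,"wy": 0,"wz": 1.4}]'

```text
clock: 20.3
tcp_pos: [0.6332, 0.1068, 0.1196]
eef_rot: [-0.0, 0.725, 0.689, -0.0]
ft_force: [0.2, 0.4, 0.9]
finger_gap: 0.893
```

```bash
python3 look.py 11; python3 meas.py 11 red .050 6
```

```text
[0.6332 0.1067 0.1197] [-1.000e-04  7.263e-01  6.873e-01 -1.000e-04] 20.4 0.902
jaw -3.1588622348451025
top [ 0.4623 -0.1287] 7.25 0.038
side [ 0.4663 -0.1289] 6.13 0.102
```

View pics/m11.png

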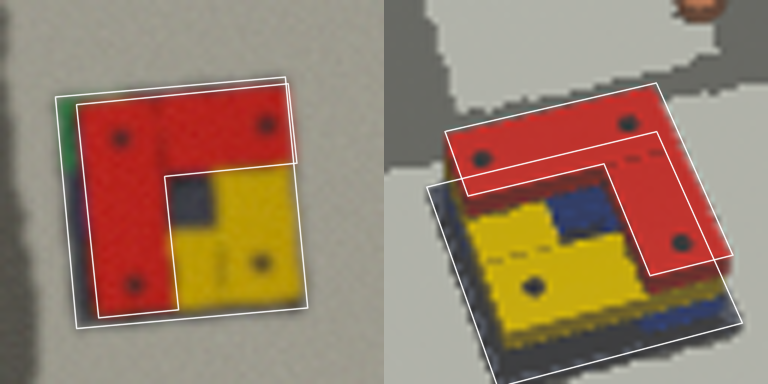

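jog_arm --rows '[{"gripper": 0.85,"x": 0.05,"y": 0,"z": -3,"wx": 0,"wy": 0,"wz": 0.345},{"gripper": 0.85,"x": 0.05,"y": 0,"z": -6,"wx": 0,"wy": 0,"wz": 0.345},{"gripper": 0.85,"x": 0.05,"y": 0,"z": -9,"wx": 0,"wy": 0,"wz": 0.345},{"gripper": 0.85,"x": 0.05,"y": 0,"z": -11,"wx": 0,"wy": 0,"wz": 0.345},{"gripper": 0.85,"x": 0.05,"y": 0,"z": -11.65,"wx": 0,"wy": 0,"wz": 0.345},{"gripper": 0.85,"x": 0.05,"y": 0,"z": -11.65,"wx": 0,"wy": 0,"wz": 0.345},{"gripper": 0.85,"x": 0.05,"y": 0,"z": -11.65,"wx": 0,"wy": 0,"wz": 0.345},{"gripper": 0.45,"x": 0.05,"y": 0,"z": -11.65,"wx": 0,"wy": 0,"wz": 0.345},{"gripper": 0.45,"x": 0.05,"y": 0,"z": -11.65,"wx": 0,"wy": 0,"wz": 0.345},{"gripper": 0.45,"x": 0.05,"y": 0,"z": -11.65,"wx": 0,"wy": 0,"wz": 0.345}]'

```text
clock: 21.4
tcp_pos: [0.6344, 0.1067, 0.0044]
eef_rot: [0.001, 0.598, 0.802, 0.001]
ft_force: [0.9, 0.2, 3.6]
finger_gap: 0.636
```

jog_arm --rows '[{"gripper": 0.45,"x": 0,"y": 0,"z": 0,"wx": 0,"wy": 0,"wz": 0},{"gripper": 0.45,"x": 0,"y": 0,"z": 0,"wx": 0,"wy": 0,"wz": 0},{"gripper": 0.45,"x": 0,"y": 0,"z": 0,"wx": 0,"wy": 0,"wz": 0},{"gripper": 0.45,"x": 0,"y": 0,"z": 1.5,"wx": 0,"wy": 0,"wz": 0},{"gripper": 0.45,"x": 0,"y": 0,"z": 5,"wx": 0,"wy": 0,"wz": 0},{"gripper": 0.45,"x": 0,"y": 0,"z": 9,"wx": 0,"wy": 0,"wz": 0},{"gripper": 0.45,"x": 0,"y": 0,"z": 9,"wx": 0,"wy": 0,"wz": 0}]'

```text
clock: 22.1
tcp_pos: [0.6376, 0.107, 0.0988]
eef_rot: [0.004, 0.597, 0.802, 0.003]
ft_force: [0.4, -0.3, -0.2]
finger_gap: 0.634
```

```bash
python3 look.py 12
python3 - <<'E'
import cv2
b=cv2.imread("pics/side12.png")[80:260,290:470]
cv2.imwrite("pics/c12.png",cv2.resize(b,(600,600),interpolation=2))
E
```

```text
[0.6339 0.1066 0.0939] [5.000e-04 5.975e-01 8.019e-01 4.000e-04] 22.2 0.633
jaw 16.614390612931942
```

View pics/c12.png

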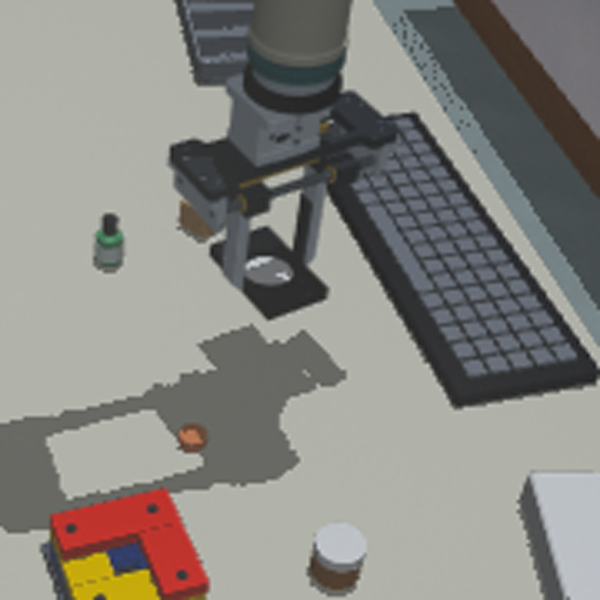

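jog_arm --rows '[{"gripper": 0.45,"x": -16.95,"y": -23.55,"z": 0,"wx": 0,"wy": 0,"wz": -0.175},{"gripper": 0.45,"x": -16.95,"y": -23.55,"z": 0,"wx": 0,"wy": 0,"wz": -0.175},{"gripper": 0.45,"x": -16.95,"y": -23.55,"z": 0,"wx": 0,"wy": 0,"wz": -0.175},{"gripper": 0.45,"x": -16.95,"y": -23.55,"z": 0,"wx": 0,"wy": 0,"wz": -0.175},{"gripper": 0.45,"x": -16.95,"y": -23.55,"z": 0,"wx": 0,"wy": 0,"wz": -0.175},{"gripper": 0.45,"x": -16.95,"y": -23.55,"z": 0,"wx": 0,"wy": 0,"wz": -0.175},{"gripper": 0.45,"x": -16.95,"y": -23.55,"z": 0,"wx": 0,"wy": 0,"wz": -0.175},{"gripper": 0.45,"x": -16.95,"y": -23.55,"z": -1,"wx": 0,"wy": 0,"wz": -0.175},{"gripper": 0.45,"x": -16.95,"y": -23.55,"z": -2,"wx": 0,"wy": 0,"wz": -0.175},{"gripper": 0.45,"x": -16.95,"y": -23.55,"z": -2,"wx": 0,"wy": 0,"wz": -0.175}]'

```text
clock: 23.2
tcp_pos: [0.4631, -0.1271, 0.071]
eef_rot: [-0.002, 0.665, 0.747, -0.001]
ft_force: [0.5, 2.0, -0.8]
finger_gap: 0.633
```

jog_arm --rows '[{"gripper": 0.45,"x": 0,"y": 0,"z": -0.5,"wx": 0,"wy": 0,"wz": 0},{"gripper": 0.45,"x": 0,"y": 0,"z": -0.5,"wx": 0,"wy": 0,"wz": 0}]'

```text
clock: 23.4
tcp_pos: [0.4643, -0.1279, 0.0677]
eef_rot: [-0.001, 0.665, 0.747, -0.0]
ft_force: [0.9, -0.1, -1.1]
finger_gap: 0.634
```

```bash
python3 look.py 13
python3 - <<'E'
import cv2
b=cv2.imread("pics/side13.png")[180:330,250:400]
cv2.imwrite("pics/c13.png",cv2.resize(b,(600,600),interpolation=2))
E
```

```text
[ 0.4646 -0.1284  0.0684] [-0.      0.6649  0.7469  0.    ] 23.5 0.636
jaw 6.648305432237933
```

View pics/c13.png

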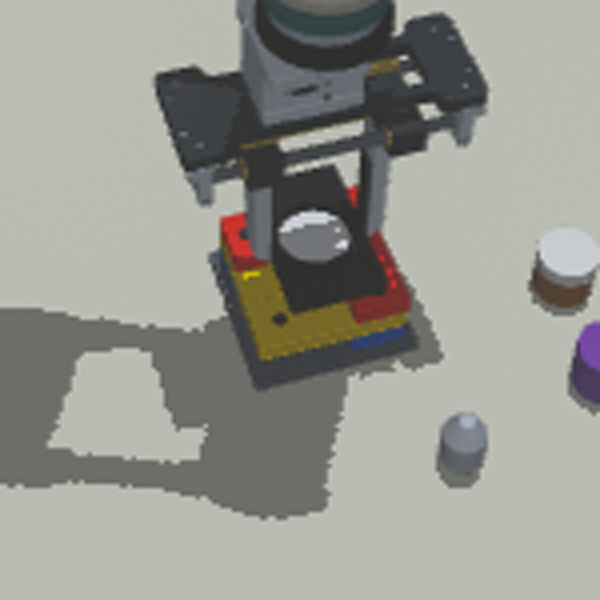

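jog_arm --rows '[{"gripper": 0.45,"x": 0,"y": -0.05,"z": -0.8,"wx": 0,"wy": 0,"wz": 0},{"gripper": 0.45,"x": 0,"y": -0.05,"z": -1.3,"wx": 0,"wy": 0,"wz": 0},{"gripper": 0.45,"x": 0,"y": -0.05,"z": -1.45,"wx": 0,"wy": 0,"wz": 0},{"gripper": 0.45,"x": 0,"y": -0.05,"z": -1.45,"wx": 0,"wy": 0,"wz": 0},{"gripper": 0.45,"x": 0,"y": -0.05,"z": -1.45,"wx": 0,"wy": 0,"wz": 0},{"gripper": 0.85,"x": 0,"y": -0.05,"z": -1.45,"wx": 0,"wy": 0,"wz": 0},{"gripper": 0.85,"x": 0,"y": -0.05,"z": -1.45,"wx": 0,"wy": 0,"wz": 0},{"gripper": 0.85,"x": 0,"y": -0.05,"z": -1.45,"wx": 0,"wy": 0,"wz": 0},{"gripper": 0.85,"x": 0,"y": -0.05,"z": -1.45,"wx": 0,"wy": 0,"wz": 0}]'

```text
clock: 24.4
tcp_pos: [0.4643, -0.1294, 0.0538]
eef_rot: [-0.0, 0.665, 0.747, -0.0]
ft_force: [0.9, -0.4, -0.8]
finger_gap: 0.849
```

jog_arm --rows '[{"gripper": 0.85,"x": 0,"y": 0,"z": 2,"wx": 0,"wy": 0,"wz": 0},{"gripper": 0.85,"x": 0,"y": 0,"z": 6,"wx": 0,"wy": 0,"wz": 0},{"gripper": 0.7,"x": 0,"y": 0,"z": 10,"wx": 0,"wy": 0,"wz": 0}]'

```text
clock: 24.7
tcp_pos: [0.4636, -0.1291, 0.1544]
eef_rot: [-0.001, 0.665, 0.747, -0.0]
ft_force: [-0.4, -1.0, -0.6]
finger_gap: 0.801
```

jog_arm --rows '[{"gripper": 0.7,"x": 7,"y": 20,"z": 0,"wx": 0,"wy": 0,"wz": 0},{"gripper": 0.7,"x": 7,"y": 20,"z": 0,"wx": 0,"wy": 0,"wz": 0},{"gripper": 0.7,"x": 7,"y": 20,"z": 0,"wx": 0,"wy": 0,"wz": 0},{"gripper": 0.7,"x": 7,"y": 20,"z": 0,"wx": 0,"wy": 0,"wz": 0},{"gripper": 0.7,"x": 7,"y": 20,"z": 0,"wx": 0,"wy": 0,"wz": 0},{"gripper": 0.7,"x": 7,"y": 20,"z": 0,"wx": 0,"wy": 0,"wz": 0}]'

```text
clock: 25.3
tcp_pos: [0.5345, 0.0722, 0.1536]
eef_rot: [-0.0, 0.664, 0.748, -0.0]
ft_force: [-0.5, -0.6, 0.8]
finger_gap: 0.704
```

```bash
python3 look.py 14; cat > mh.py <<'E'
import sys
from fit import *
k=sys.argv[1]; im=[]
for n,pl in(("top",[.463,-.1281,.1145]),("side",[.4652,-.1299,.1152])):
    p=np.load(f"{n}{k}.npz")["p"]; c=w2p(n,[.4641,-.129,.062]); u,v=np.round(c).astype(int); h=32
    r=(u-h,v-h,u+h,v+h); f=p[r[1]:r[3],r[0]:r[2]].astype(int)
    # white floor
    g=f.min(-1)>110; g&=(f.max(-1)-f.min(-1)<30); lab,L,st,ce=cv2.connectedComponentsWithStats(g.astype(np.uint8))[0:4]
    i=L[h-6:h+6,h-6:h+6]; i=i[i>0]; i=np.bincount(i).argmax(); W=pix2world(n,r[0]+ce[i][0],r[1]+ce[i][1],z=.054)
    # black top: fit
    m=(f.max(-1)<48).astype(np.float32); fl=cv2.dilate((L==i).astype(np.uint8),np.ones((5,5)))>0; m[fl]=1
    b=fit(n,m,rect(60,96),pl,.062,.062,r); q=b[0]
    print(n,"floor",np.round(W,4),st[i][4],"holder",np.round(q[:2],4),round(np.degrees(q[2]),2),round(b[1],3),"plate",pl[:2])
    overlay(n,p,[(rect(60,96),q,.062),(rect(108,108),pl,.008)],"/tmp/a.png",r,6); im.append(cv2.imread("/tmp/a.png"))
cv2.imwrite(f"pics/h{k}.png",cv2.hconcat(im))
E
python3 mh.py 14
```

```text
[0.5337 0.0698 0.1536] [-1.000e-04  6.652e-01  7.467e-01 -8.000e-04] 25.4 0.703
jaw 6.609612118558687
top floor [ 0.4621 -0.1286  0.054 ] 223 holder [ 0.4615 -0.1244] 6.05 0.124 plate [0.463, -0.1281]
side floor [ 0.4655 -0.1286  0.054 ] 177 holder [ 0.4648 -0.1144] -3.08 0.535 plate [0.4652, -0.1299]
```

View pics/h14.png

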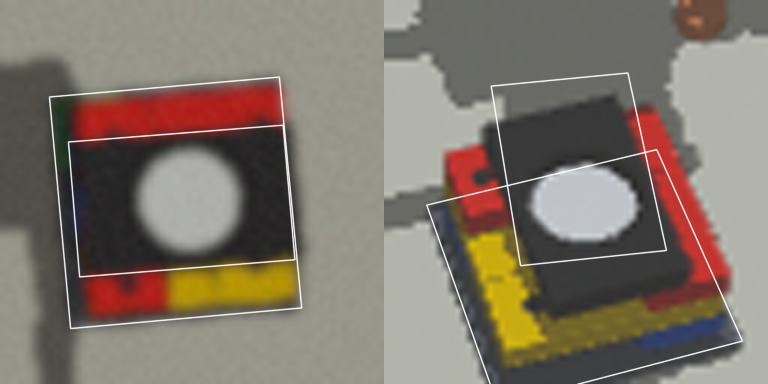

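```bash
cat > pot.py <<'E'
from fit import *
circ=np.c_[np.cos(np.linspace(0,2*np.pi,48,False)),np.sin(np.linspace(0,2*np.pi,48,False))]*.02
for n in("top","side"):
    p=np.load(f"{n}0.npz")["p"]; c=w2p(n,[.628,-.143,.035]); u,v=np.round(c).astype(int); h=11
    r=(u-h,v-h,u+h,v+h); f=p[r[1]:r[3],r[0]:r[2]].astype(float)
    s=f[...,2]; bg=np.median(s); bgv=np.median(np.r_[s[0],s[-1]]); s=np.clip((s-bgv)/(np.percentile(s,90)-bgv),0,1.1).astype(np.float32)
    s[s<.3]=0
    best=None
    for dx in(-.006,0,.006):
      for dy in(-.006,0,.006):
        b=fit(n,s,circ,[.628+dx,-.143+dy,0],.035,.035,r)
        if best is None or b[1]<best[1]: best=b
    q=best[0]; print(n,np.round(q[:2],4),best[1])
    overlay(n,p,[(circ,q,.035),(circ,q,0.)],f"/tmp/{n}.png",(u-16,v-16,u+16,v+16),12)
cv2.imwrite("pics/potfit.png",cv2.hconcat([cv2.imread("/tmp/top.png"),cv2.imread("/tmp/side.png")]))
E
python3 pot.py
```

```text
top [ 0.6298 -0.1428] 0.07237600211451832
side [ 0.6315 -0.1435] 0.035820214067231695
```

View pics/potfit.png

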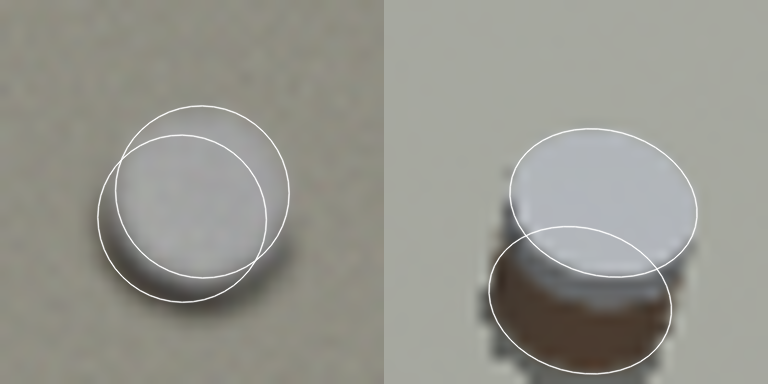

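jog_arm --rows '[{"gripper": 0.7,"x": 9.65,"y": -21.4,"z": -4,"wx": 0,"wy": 0,"wz": 0},{"gripper": 0.7,"x": 9.65,"y": -21.4,"z": -4,"wx": 0,"wy": 0,"wz": 0},{"gripper": 0.7,"x": 9.65,"y": -21.4,"z": -4,"wx": 0,"wy": 0,"wz": 0},{"gripper": 0.7,"x": 9.65,"y": -21.4,"z": -4,"wx": 0,"wy": 0,"wz": 0},{"gripper": 0.7,"x": 9.65,"y": -21.4,"z": -4,"wx": 0,"wy": 0,"wz": 0},{"gripper": 0.7,"x": 9.65,"y": -21.4,"z": -4,"wx": 0,"wy": 0,"wz": 0},{"gripper": 0.7,"x": 9.65,"y": -21.4,"z": -6,"wx": 0,"wy": 0,"wz": 0},{"gripper": 0.7,"x": 9.65,"y": -21.4,"z": -8,"wx": 0,"wy": 0,"wz": 0},{"gripper": 0.7,"x": 9.65,"y": -21.4,"z": -8,"wx": 0,"wy": 0,"wz": 0}]'

```text
clock: 26.3
tcp_pos: [0.6272, -0.1437, 0.0715]
eef_rot: [-0.003, 0.666, 0.746, -0.001]
ft_force: [-0.4, 0.3, -0.7]
finger_gap: 0.698
```

```bash
python3 look.py 15
python3 - <<'E'
import cv2
b=cv2.imread("pics/side15.png")[170:320,310:460]
cv2.imwrite("pics/c15.png",cv2.resize(b,(600,600),interpolation=2))
E
```

```text
[ 0.6298 -0.1439  0.0743] [-4.000e-04  6.657e-01  7.462e-01 -2.000e-04] 26.4 0.698
jaw 6.523754198393291
```

View pics/c15.png

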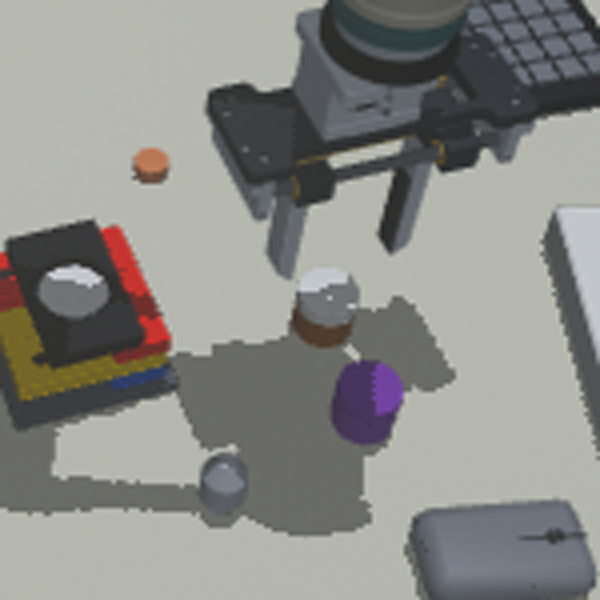

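jog_arm --rows '[{"gripper": 0.7,"x": 0,"y": 0.05,"z": -1.5,"wx": 0,"wy": 0,"wz": 0},{"gripper": 0.7,"x": 0,"y": 0.05,"z": -3.5,"wx": 0,"wy": 0,"wz": 0},{"gripper": 0.7,"x": 0,"y": 0.05,"z": -5.3,"wx": 0,"wy": 0,"wz": 0},{"gripper": 0.7,"x": 0,"y": 0.05,"z": -6.1,"wx": 0,"wy": 0,"wz": 0},{"gripper": 0.7,"x": 0,"y": 0.05,"z": -6.1,"wx": 0,"wy": 0,"wz": 0},{"gripper": 0.7,"x": 0,"y": 0.05,"z": -6.1,"wx": 0,"wy": 0,"wz": 0},{"gripper": 0.3,"x": 0,"y": 0.05,"z": -6.1,"wx": 0,"wy": 0,"wz": 0},{"gripper": 0.3,"x": 0,"y": 0.05,"z": -6.1,"wx": 0,"wy": 0,"wz": 0},{"gripper": 0.3,"x": 0,"y": 0.05,"z": -6.1,"wx": 0,"wy": 0,"wz": 0},{"gripper": 0.3,"x": 0,"y": 0.05,"z": -6.1,"wx": 0,"wy": 0,"wz": 0}]' --grip_force 15

```text
clock: 27.4
tcp_pos: [0.631, -0.1429, 0.0134]
eef_rot: [0.0, 0.665, 0.747, 0.0]
ft_force: [-0.8, -0.2, 1.9]
finger_gap: 0.421
```

jog_arm --rows '[{"gripper": 0.3,"x": 0,"y": 0,"z": 0,"wx": 0,"wy": 0,"wz": 0},{"gripper": 0.3,"x": 0,"y": 0,"z": 0,"wx": 0,"wy": 0,"wz": 0},{"gripper": 0.3,"x": 0,"y": 0,"z": 0,"wx": 0,"wy": 0,"wz": 0},{"gripper": 0.3,"x": 0,"y": 0,"z": 1,"wx": 0,"wy": 0,"wz": 0},{"gripper": 0.3,"x": 0,"y": 0,"z": 3,"wx": 0,"wy": 0,"wz": 0},{"gripper": 0.3,"x": 0,"y": 0,"z": 6,"wx": 0,"wy": 0,"wz": 0},{"gripper": 0.3,"x": 0,"y": 0,"z": 9,"wx": 0,"wy": 0,"wz": 0},{"gripper": 0.3,"x": 0,"y": 0,"z": 10,"wx": 0,"wy": 0,"wz": 0},{"gripper": 0.3,"x": 0,"y": 0,"z": 10,"wx": 0,"wy": 0,"wz": 0}]'

```text
clock: 28.3
tcp_pos: [0.6318, -0.1432, 0.1147]
eef_rot: [0.002, 0.665, 0.747, 0.001]
ft_force: [-0.5, -0.8, -1.1]
finger_gap: 0.426
```

```bash
python3 look.py 16
python3 - <<'E'
import cv2
b=cv2.imread("pics/side16.png")[140:290,310:460]
cv2.imwrite("pics/c16.png",cv2.resize(b,(600,600),interpolation=2))
E
```

```text
[ 0.63   -0.1425  0.1119] [-9.000e-04  6.653e-01  7.466e-01 -3.000e-04] 28.4 0.421
jaw 6.586673819490514
```

View pics/c16.png

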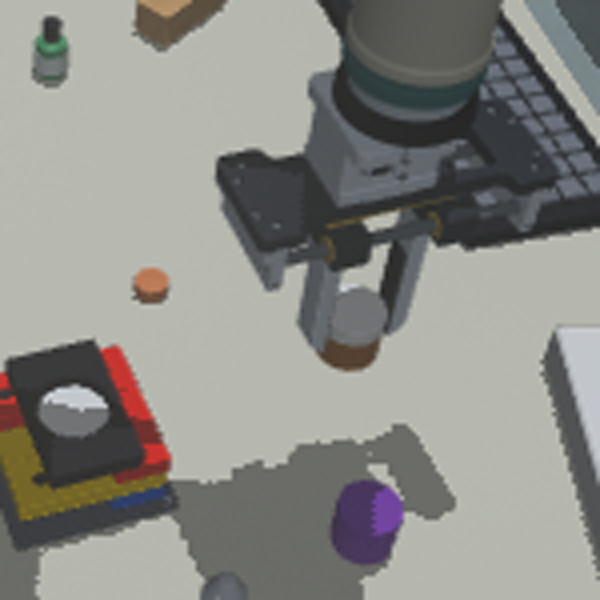

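jog_arm --rows '[{"gripper": 0.3,"x": -3,"y": 0.3,"z": 0,"wx": 0,"wy": 0,"wz": 0},{"gripper": 0.3,"x": -7,"y": 0.7,"z": 0,"wx": 0,"wy": 0,"wz": 0},{"gripper": 0.3,"x": -11,"y": 1,"z": 0,"wx": 0,"wy": 0,"wz": 0},{"gripper": 0.3,"x": -14.5,"y": 1.3,"z": 0,"wx": 0,"wy": 0,"wz": 0},{"gripper": 0.3,"x": -16.65,"y": 1.4,"z": 0,"wx": 0,"wy": 0,"wz": 0},{"gripper": 0.3,"x": -16.65,"y": 1.4,"z": 0,"wx": 0,"wy": 0,"wz": 0},{"gripper": 0.3,"x": -16.65,"y": 1.4,"z": -1,"wx": 0,"wy": 0,"wz": 0},{"gripper": 0.3,"x": -16.65,"y": 1.4,"z": -2,"wx": 0,"wy": 0,"wz": 0},{"gripper": 0.3,"x": -16.65,"y": 1.4,"z": -2.5,"wx": 0,"wy": 0,"wz": 0},{"gripper": 0.3,"x": -16.65,"y": 1.4,"z": -2.5,"wx": 0,"wy": 0,"wz": 0}]'

```text
clock: 29.4
tcp_pos: [0.4641, -0.1285, 0.0863]
eef_rot: [-0.001, 0.665, 0.747, -0.0]
ft_force: [-0.7, -0.7, 0.4]
finger_gap: 0.425
```

jog_arm --rows '[{"gripper": 0.3,"x": 0,"y": 0,"z": 0,"wx": 0,"wy": 0,"wz": 0},{"gripper": 0.3,"x": 0,"y": 0,"z": 0,"wx": 0,"wy": 0,"wz": 0}]'

```text
clock: 29.6
tcp_pos: [0.4648, -0.1289, 0.0881]
eef_rot: [0.0, 0.665, 0.747, 0.0]
ft_force: [-0.3, -0.1, -0.1]
finger_gap: 0.422
```

```bash
python3 look.py 17
python3 - <<'E'
import cv2
b=cv2.imread("pics/side17.png")[180:300,270:390]
cv2.imwrite("pics/c17.png",cv2.resize(b,(600,600),interpolation=2))
E
```

```text
[ 0.4647 -0.1289  0.0882] [3.000e-04 6.653e-01 7.466e-01 2.000e-04] 29.7 0.419
jaw 6.594954914123349
```

View pics/c17.png

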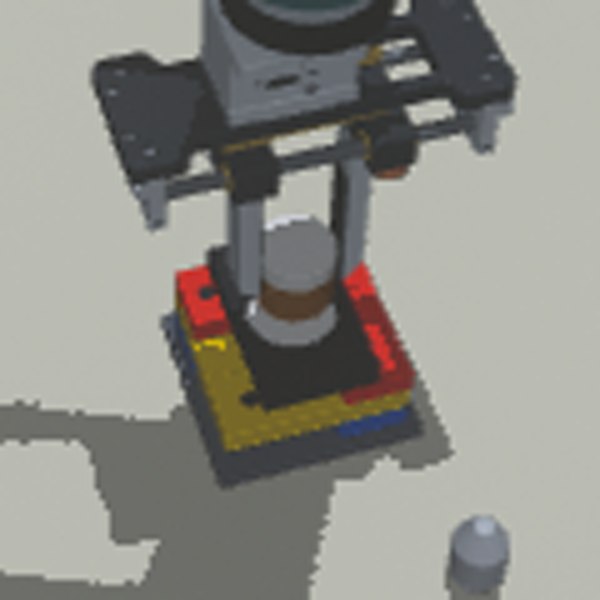

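jog_arm --rows '[{"gripper": 0.3,"x": 0,"y": 0,"z": -0.4,"wx": 0,"wy": 0,"wz": 0},{"gripper": 0.3,"x": 0,"y": 0,"z": -0.8,"wx": 0,"wy": 0,"wz": 0},{"gripper": 0.3,"x": 0,"y": 0,"z": -1.1,"wx": 0,"wy": 0,"wz": 0},{"gripper": 0.3,"x": 0,"y": 0,"z": -1.4,"wx": 0,"wy": 0,"wz": 0},{"gripper": 0.3,"x": 0,"y": 0,"z": -1.7,"wx": 0,"wy": 0,"wz": 0},{"gripper": 0.3,"x": 0,"y": 0,"z": -1.9,"wx": 0,"wy": 0,"wz": 0},{"gripper": 0.3,"x": 0,"y": 0,"z": -2,"wx": 0,"wy": 0,"wz": 0},{"gripper": 0.3,"x": 0,"y": 0,"z": -2,"wx": 0,"wy": 0,"wz": 0}]'

```text
clock: 30.5
tcp_pos: [0.4642, -0.1288, 0.0678]
eef_rot: [-0.0, 0.665, 0.747, -0.0]
ft_force: [0.3, -0.6, -0.1]
finger_gap: 0.422
```

```bash
python3 look.py 18
python3 - <<'E'
import cv2
b=cv2.imread("pics/side18.png")[180:300,270:390]
cv2.imwrite("pics/c18.png",cv2.resize(b,(600,600),interpolation=2))
E
```

```text
[ 0.4644 -0.1289  0.0681] [1.000e-04 6.653e-01 7.465e-01 1.000e-04] 30.6 0.421
jaw 6.584315854310063
```

View pics/c18.png

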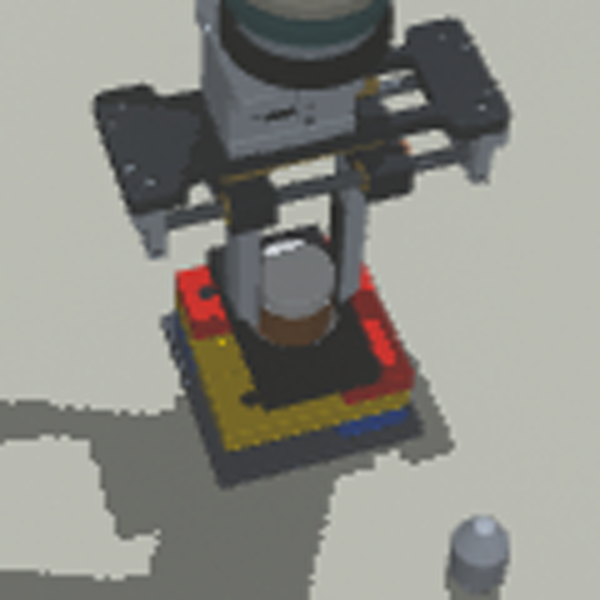

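No contact force and the pot is in the well; I'll release it, back off and check.

jog_arm --rows '[{"gripper": 0.6,"x": 0,"y": 0,"z": -0.05,"wx": 0,"wy": 0,"wz": 0},{"gripper": 0.6,"x": 0,"y": 0,"z": -0.05,"wx": 0,"wy": 0,"wz": 0},{"gripper": 0.6,"x": 0,"y": 0,"z": -0.05,"wx": 0,"wy": 0,"wz": 0},{"gripper": 0.6,"x": 0,"y": 0,"z": -0.05,"wx": 0,"wy": 0,"wz": 0},{"gripper": 0.6,"x": 0,"y": 0,"z": 1.5,"wx": 0,"wy": 0,"wz": 0},{"gripper": 0.6,"x": 0,"y": 0,"z": 5,"wx": 0,"wy": 0,"wz": 0},{"gripper": 0.6,"x": 0,"y": 0,"z": 9,"wx": 0,"wy": 0,"wz": 0},{"gripper": 0.6,"x": 0,"y": 0,"z": 10,"wx": 0,"wy": 0,"wz": 0}]'

```text
clock: 31.4
tcp_pos: [0.4668, -0.1299, 0.172]
eef_rot: [0.004, 0.665, 0.747, 0.001]
ft_force: [1.0, -0.5, -1.0]
finger_gap: 0.6
```

jog_arm --rows '[{"gripper": 0.6,"x": -3,"y": 30,"z": 5,"wx": 0,"wy": 0,"wz": 0},{"gripper": 0.6,"x": -3,"y": 30,"z": 5,"wx": 0,"wy": 0,"wz": 0},{"gripper": 0.6,"x": -3,"y": 30,"z": 5,"wx": 0,"wy": 0,"wz": 0},{"gripper": 0.6,"x": -3,"y": 30,"z": 5,"wx": 0,"wy": 0,"wz": 0},{"gripper": 0.6,"x": -3,"y": 30,"z": 5,"wx": 0,"wy": 0,"wz": 0},{"gripper": 0.6,"x": -3,"y": 30,"z": 5,"wx": 0,"wy": 0,"wz": 0},{"gripper": 0.6,"x": -3,"y": 30,"z": 5,"wx": 0,"wy": 0,"wz": 0},{"gripper": 0.6,"x": -3,"y": 30,"z": 5,"wx": 0,"wy": 0,"wz": 0}]'

```text
clock: 32.2
tcp_pos: [0.4337, 0.1721, 0.2174]
eef_rot: [0.0, 0.664, 0.748, -0.0]
ft_force: [-0.2, 0.1, -0.2]
finger_gap: 0.599
```

```bash
python3 look.py 19
python3 - <<'E'
from fit import *
a=cv2.imread("pics/top19.png")[165:255,325:425];b=cv2.imread("pics/side19.png")[190:300,270:380]
cv2.imwrite("pics/c19.png",cv2.hconcat([cv2.resize(a,(400,400),interpolation=2),cv2.resize(b,(400,400),interpolation=2)]))
D=np.load("top19.npz"); d=D["d"]; c=w2p("top",[.4641,-.129,.089]); u,v=np.round(c).astype(int)
print(u,v)
W=pix2world("top",*np.meshgrid(np.arange(u-3,u+4),np.arange(v-3,v+4)),d=d[v-3:v+4,u-3:u+4]); print("cap z",np.median(W[...,2]))
c=w2p("top",[.462,-.165,.062]); U,V=np.round(c).astype(int); print("holder z",np.median(pix2world("top",*np.meshgrid(np.arange(U-1,U+2),np.arange(V-1,V+2)),d=d[V-1:V+2,U-1:U+2])[...,2]))
W=pix2world("top",330,250,d=d[250,330]);print("table z",W[2])
D=np.load("side19.npz"); d=D["d"]; c=w2p("side",[.4641,-.129,.089]); u,v=np.round(c).astype(int)
W=pix2world("side",*np.meshgrid(np.arange(u-3,u+4),np.arange(v-3,v+4)),d=d[v-3:v+4,u-3:u+4]); print("cap z side",np.median(W[...,2]))
E
```

```text
[0.434  0.1701 0.2172] [-0.      0.6654  0.7465 -0.0009] 32.3 0.599
jaw 6.575080043998128
378 207
cap z 0.08887947463943813
holder z 0.0617773513544535
table z -0.0006262398610648034
cap z side 0.08996480470873636
```

View pics/c19.png

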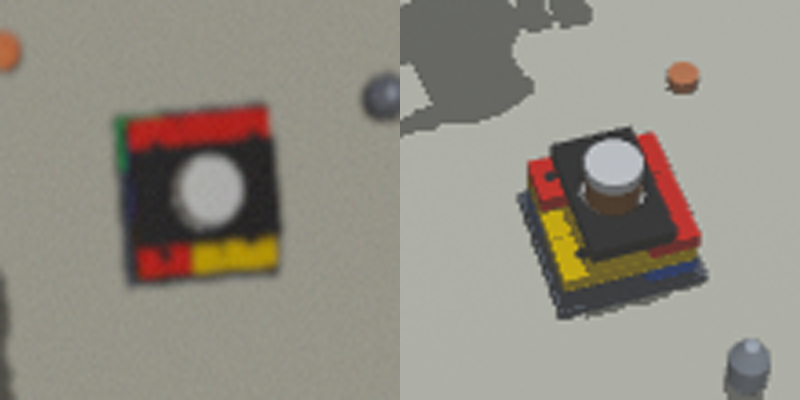

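View pics/side19.png

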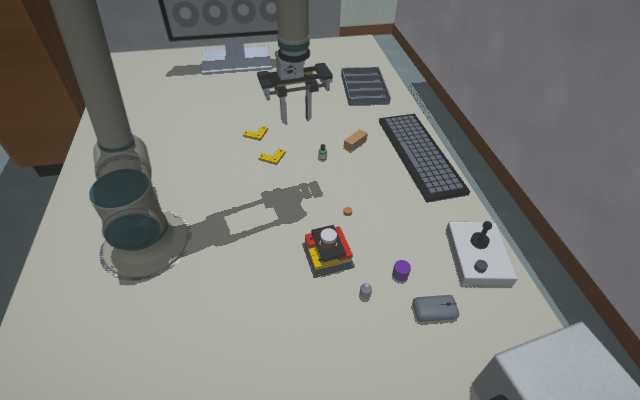

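```bash
python3 -c "
from plant import job
print(job.hand_in())"
```

```text
the job is handed in; nothing more can be done
None
```

I built the riser in the order asked and handed it in at about 32 s. From the plate up it is blue, yellow (turned half round), red, the black holder, then the white-capped pot standing in the well.

**Pile:** Averaged over both cameras, the blue and red spacers are within about 1 mm of the plate centre and within about 0.2° of square. The holder's well floor is centred to about 0.5 mm.

**Heights:** The depth images put the holder's top at 62 mm, and the pot's cap at 89 mm (top camera) and 90 mm (side camera). Fully seated, these should be 62 and 89 mm, so the pot is all the way down and upright.

**Bystanders:** The oil bottle is still standing. The purple pot and the two small yellow Ls were not touched.

**Disagreements and gaps:**
- **Camera offset:** The two cameras differ by 2–4 mm in x, which is the calibration error, so I used their mean.
- **Yellow spacer:** I could only measure it with the top camera, which showed it 1.5–2 mm off in x and about 1 mm off in y. Part of that is the camera's own offset, and I did not correct it.
- **Holder outline:** The automatic outline fit failed because the dark plate confused it. I judged its squareness by eye and from the gripper's angle (6.6°, matching the plate).

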